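Put the returned keys away on the locked rail of a desk key stand

ROBOT

A 6-joint arm with a two-finger parallel gripper is mounted at the origin on a cart in front of the work surface, level with it; the furniture and walls round the work are solid. World frame = base frame: x ahead of the robot, y to its left, z up, the work surface at z = 0. Lengths are in m, angles in degrees, forces in N, time in s.
With the tool pointing down it reaches from about 0.375 to 0.9 m from the base axis. Payload 3.1 kg.
Tool frame: the origin (TCP) lies at the very end of the fingers, on their centre line; the grasp point (between the pads) lies 19 mm behind it; z points along the fingers, x is the direction in which the jaws open and shut, and the axes are right-handed (so a half turn about z gives the same grasp; the last joint's range is limited). The gripper opens to 87 mm and grips with 3 to 60 N. Pads are 19 mm wide; open, the fingers measure 117 mm over their backs; the gripper's body (75 mm by 190 mm) begins 51 mm behind the grasp point.
Start: joints at [58.986, 30.224, 82.088, -0, 67.689, -10.227], TCP at [0.222, 0.584, 0.223] pointing down, gripper open.
Joint ranges: [-176.69, 176.69], [-43.24, 126.21], [12.49, 139.97], [-82, 262], [0, 151.66], [-163.58, 163.58]. Speed limits (degrees/s): [159.86, 159.86, 180, 180, 180, 180].

INTERFACE

Orientations are given as a 3x3 rotation matrix whose columns are the frame's x, y, z axes.
In Python, from rig import bot gives the robot as it stands.
- The arm moves only by the tool arm_command, never from a script. Its argument "plan" is a list of rows, each an object of numbers: "claw": the opening, from 0 (shut) to 1 (fully open); "dx", "dy", "dz": the shift along the tool's x, y, z in cm; "twist": the turn about the tool's z in degrees. A call has 1 to 8 rows; each row is the pose to reach, as a shift and turn from the pose measured when the call began, along the tool's axes at that moment; what a row does not reach only later rows make up. A row lasts 1/12 s, in which the tool goes at most 41.7 mm and 7.16 degrees, less where a joint would pass 70% of its speed; a pose out of reach is approached as far as the arm can. A call with a gripper value outside its range is refused whole. The fingers move at their own pace and stop on an object; the grip force is fixed at half the most. Time passes only in rows, so rows that repeat a pose let the fingers close. It gives the time, the measured TCP pose, the force and the opening at its end, in the units of the state.
- bot.read_state(): the state, without advancing time (a new reading comes with each control period).
- bot.capture(name): name is "scene" or "top"; returns the picture (400x640x3 uint8, red, green, blue); there is no depth.
- bot.calibration(name): a dict with "intrinsics" (3x3 intrinsics, pixels), "rvec" (rotation vector, rad) and "tvec" (3), from world to camera coordinates, as OpenCV has them. Camera axes: x right, y down, z forward; pixel columns grow to the right and rows downward; lengths in m; the calibration is good to about 2 mm. A picture is of the moment at which its call begins. calibration takes no time and is no camera call.
- bot.hand_in(): hands the job in, once; it reports no verdict.
The state is a dict: "time_s": time; "joint_positions": joint angles; "qvel": joint speeds; "tau": joint torques, N m; "position": TCP position; "tcp_rot": TCP orientation; "force": force on the tool from outside, world axes, zero at the start; "moment": the same for the moment, N m; "opening": opening from 0.0 (shut) to 1.0 (fully open).
Only numpy, scipy, OpenCV 4.12 (cv2) and the standard library are available. Lean on these libraries where they do the work, as an engineer would, in place of code of your own. Each camera call takes 0.05 s, during which the arm holds its last target.

TASK

The key carriers on the left rail of the desk key stand have all been returned and belong on the right rail. Press the long release bar down at its middle, evenly, until it stays down and the bolt between the rails is drawn back; then bring every carrier over the upturned rail ends onto the right rail and let it hang there. Finally push the round reset knob down and turn it clockwise, then let it come back, so that the bar springs up and the bolt locks the keys in; leave the mug, notebook, mouse and stapler where they are.

Things in the scene. Friction and masses are not known exactly. Their poses are not given: they have to be found in the camera images.
- key_stand: Grey steel desk key stand, fixed, perhaps a little askew. Origin on the desk under the middle of its rails; x away from the robot, y left along the rails, z up. Console with bar and knob in front (x -0.165 to -0.085, y +-0.252, 45 mm high); base plate 15 mm high under the rails; bolt housing behind the gap between the rails (x 0.03 to 0.10, y +-0.022, 105 mm high); end posts 145 mm high.
- left_rail_end (a point): On the left rail's axis at its free end (stand y +0.014), 131 mm above the desk. The rail, 8 mm steel rod, runs from here along +y for 222 mm to its end post. The end is turned up as a stop: 8 mm rod, round top 16 mm above the rail's axis. The carriers start on this rail, about 32 mm apart, the first some 24 mm from here. Axes as the stand's.
- right_rail_end (a point): The same for the right rail (stand y -0.014), in line with the left one; it runs along -y for 222 mm to its post and has the same stop. 20 mm clear gap between the two stops. A hanging carrier passes a stop when lifted 12.5 to 25 mm (19 best; above 25 the lower edge of its eye meets the rail from below), and at that height goes straight across both.
- bar_middle (a point): Middle of the top face of the release bar: level aluminium bar 240 mm long (along the stand's y), 26 wide, 12 thick, rubber strip on top, on two sprung stems 200 mm apart over the console; its top is 70 mm above the desk when up, 13 mm lower at the bottom. The point moves with the bar.
- release_bar (a joint): How far the bar's middle is pressed down, m: 0 up, 0.013 at the bottom. The springs take 4 N at first and 10 N at the bottom, plus up to 3 N on the way for the catch. A catch under the bar's middle snaps in when the middle is 11 mm down; the bar then stays down at about 0.011, and only the reset knob lets it spring up again.
- bar_tilt (a joint): Tilt of the release bar, rad, 0 level, positive when its left (+y) end is the higher. About 0.02 rad for each 10 mm that the press is off the middle; pushed near one end it only rocks and does not catch.
- bolt (a joint): How far the flat steel bolt (16 wide, 10 thick, 87 mm above the desk) is drawn back (+x of the stand) from the gap between the rails, m. 0: shut, tip at the stand's x = -0.014, in the way of the carriers' fob plates, which cannot pass between the rails; 0.041: clear behind them. Moves 3.75 times as far as the bar.
- knob_grip (a point): Point on the reset knob's axis at which to grip it: ribbed black round knob, 34 mm diameter, upright on the console's right end (stand x -0.125, y -0.195). Knob from 66 to 96 mm above the desk, this point at 84, when up; under it a bushing 48 mm across, up to 58 mm. Moves with the knob.
- knob_press (a joint): How far the reset knob is pressed down, m: 0 up, 0.007 at the bottom; spring 4 N at first, 8 N at the bottom.
- reset_knob (a joint): Turn of the reset knob, rad, clockwise seen from above: 0 at rest, 1.25 at its stop. A pin stops it at about 0.2 unless it is pressed down 5 mm or more. Turned past about 0.75 it draws the catch and the bar springs up. A weak spring (about 0.1 N m) turns it back when let go; then it rises.
- carrier_1_grip (a point): Key carrier, rigid grey plastic, 45 g, 122 mm tall. Top down: grip tab 24 wide x 8 thick x 36 tall; closed eye (window 22 x 34 mm, top edge an inverted V) with the rail through it; fob plate 38 x 8 x 48. This point: in the tab, 32 mm above the rail's axis when hanging, 12 below the tab's top. Axes: x width, y thickness (along the rail), z up. Absent in some runs.
- carrier_2_grip (a point): As carrier 1, but for its key. Key carrier, rigid grey plastic, 45 g, 122 mm tall. Top down: grip tab 24 wide x 8 thick x 36 tall; closed eye (window 22 x 34 mm, top edge an inverted V) with the rail through it; fob plate 38 x 8 x 48. This point: in the tab, 32 mm above the rail's axis when hanging, 12 below the tab's top. Axes: x width, y thickness (along the rail), z up. Absent in some runs.
- carrier_3_grip (a point): As carrier 1, but for its key. Key carrier, rigid grey plastic, 45 g, 122 mm tall. Top down: grip tab 24 wide x 8 thick x 36 tall; closed eye (window 22 x 34 mm, top edge an inverted V) with the rail through it; fob plate 38 x 8 x 48. This point: in the tab, 32 mm above the rail's axis when hanging, 12 below the tab's top. Axes: x width, y thickness (along the rail), z up. Absent in some runs.
- carrier_4_grip (a point): As carrier 1, but for its key. Key carrier, rigid grey plastic, 45 g, 122 mm tall. Top down: grip tab 24 wide x 8 thick x 36 tall; closed eye (window 22 x 34 mm, top edge an inverted V) with the rail through it; fob plate 38 x 8 x 48. This point: in the tab, 32 mm above the rail's axis when hanging, 12 below the tab's top. Axes: x width, y thickness (along the rail), z up. Absent in some runs.
- carrier_5_grip (a point): As carrier 1, but for its key. Key carrier, rigid grey plastic, 45 g, 122 mm tall. Top down: grip tab 24 wide x 8 thick x 36 tall; closed eye (window 22 x 34 mm, top edge an inverted V) with the rail through it; fob plate 38 x 8 x 48. This point: in the tab, 32 mm above the rail's axis when hanging, 12 below the tab's top. Axes: x width, y thickness (along the rail), z up. Absent in some runs.
- carrier_6_grip (a point): As carrier 1, but for its key. Key carrier, rigid grey plastic, 45 g, 122 mm tall. Top down: grip tab 24 wide x 8 thick x 36 tall; closed eye (window 22 x 34 mm, top edge an inverted V) with the rail through it; fob plate 38 x 8 x 48. This point: in the tab, 32 mm above the rail's axis when hanging, 12 below the tab's top. Axes: x width, y thickness (along the rail), z up. Absent in some runs.
- mug: Mug (82 mm across, 97 mm high) at the right behind the stand, to be left alone; origin under its middle.
- notebook: Spiral notebook (148x109x14 mm) to the right of the stand, to be left alone; origin under its middle.
- mouse: Computer mouse (106x62x34 mm) behind the stand, to be left alone; origin under its middle.
- stapler: Stapler (138x40x48 mm) to the right of the stand, to be left alone; origin under its middle.
There are look-alikes about, which are no part of the job. What is shaped like the part that bears carrier_5_grip but pink is not meant. What is shaped like the part that bears carrier_3_grip but green is not meant.

How it is judged (in metres and radians):
On the way, in this order (a step that is already met when the one before it is completed fails the run):
1. the release bar is down, level and latched, and the bolt is drawn back (value of joint release_bar above 0.0095 m and value of joint bolt above 0.036 m and value of joint bar_tilt between -0.03 and 0.03 rad), for 0.5 s.
2. every carrier present hangs on the right rail while the bar is still down (value of joint release_bar above 0.0095 m and y of carrier_1_grip in the frame of key_stand between -0.236 and -0.02 m and x of carrier_1_grip in the frame of key_stand between -0.025 and 0.025 m and z of carrier_1_grip in the frame of key_stand between 0.15 and 0.169 m and y of carrier_2_grip in the frame of key_stand between -0.236 and -0.02 m and x of carrier_2_grip in the frame of key_stand between -0.025 and 0.025 m and z of carrier_2_grip in the frame of key_stand between 0.15 and 0.169 m and y of carrier_3_grip in the frame of key_stand between -0.236 and -0.02 m and x of carrier_3_grip in the frame of key_stand between -0.025 and 0.025 m and z of carrier_3_grip in the frame of key_stand between 0.15 and 0.169 m and y of carrier_4_grip in the frame of key_stand between -0.236 and -0.02 m and x of carrier_4_grip in the frame of key_stand between -0.025 and 0.025 m and z of carrier_4_grip in the frame of key_stand between 0.15 and 0.169 m and y of carrier_5_grip in the frame of key_stand between -0.236 and -0.02 m and x of carrier_5_grip in the frame of key_stand between -0.025 and 0.025 m and z of carrier_5_grip in the frame of key_stand between 0.15 and 0.169 m and y of carrier_6_grip in the frame of key_stand between -0.236 and -0.02 m and x of carrier_6_grip in the frame of key_stand between -0.025 and 0.025 m and z of carrier_6_grip in the frame of key_stand between 0.15 and 0.169 m), for 0.3 s.
At the end, for the whole second after the job is handed in: Every carrier present hangs at rest on the right rail, 20 to 236 mm right of the stand's middle (grip point within 25 mm of the rail sideways and 19 to 38 mm above its axis); the bar is up (within 2 mm), the bolt shut (5 mm), the knob up (1.5 mm) and turned back (0.25 rad) (y of carrier_1_grip in the frame of key_stand between -0.236 and -0.02 m and x of carrier_1_grip in the frame of key_stand between -0.025 and 0.025 m and z of carrier_1_grip in the frame of key_stand between 0.15 and 0.169 m and y of carrier_2_grip in the frame of key_stand between -0.236 and -0.02 m and x of carrier_2_grip in the frame of key_stand between -0.025 and 0.025 m and z of carrier_2_grip in the frame of key_stand between 0.15 and 0.169 m and y of carrier_3_grip in the frame of key_stand between -0.236 and -0.02 m and x of carrier_3_grip in the frame of key_stand between -0.025 and 0.025 m and z of carrier_3_grip in the frame of key_stand between 0.15 and 0.169 m and y of carrier_4_grip in the frame of key_stand between -0.236 and -0.02 m and x of carrier_4_grip in the frame of key_stand between -0.025 and 0.025 m and z of carrier_4_grip in the frame of key_stand between 0.15 and 0.169 m and y of carrier_5_grip in the frame of key_stand between -0.236 and -0.02 m and x of carrier_5_grip in the frame of key_stand between -0.025 and 0.025 m and z of carrier_5_grip in the frame of key_stand between 0.15 and 0.169 m and y of carrier_6_grip in the frame of key_stand between -0.236 and -0.02 m and x of carrier_6_grip in the frame of key_stand between -0.025 and 0.025 m and z of carrier_6_grip in the frame of key_stand between 0.15 and 0.169 m and linear speed of each of carrier_1, carrier_2, carrier_3, carrier_4, carrier_5, carrier_6 below 0.03 m/s and value of joint release_bar below 0.002 m and value of joint bolt below 0.005 m and value of joint knob_press below 0.0015 m and value of joint reset_knob below 0.25 rad); the robot touches nothing.
It fails at once if the release bar is pressed crooked (tilted by more than 0.06 rad, about 12 mm between its stems) (value of joint bar_tilt above 0.06 rad or value of joint bar_tilt below -0.06 rad).
It fails at once if the mug is moved by more than 3 cm (distance of mug from where it was at the start of the episode above 0.03 m).
It fails at once if the notebook is moved by more than 3 cm (distance of notebook from where it was at the start of the episode above 0.03 m).
It fails at once if the mouse is moved by more than 3 cm (distance of mouse from where it was at the start of the episode above 0.03 m).
It fails at once if the stapler is moved by more than 3 cm (distance of stapler from where it was at the start of the episode above 0.03 m).
Of carrier_1, carrier_2, carrier_3, carrier_4, carrier_5, carrier_6 only 4 to 6 are there at a start; the rules pass over those that are not, and their reading is None.
At some moment in a run one of carrier_1, carrier_2, carrier_3, carrier_4, carrier_5, carrier_6 may be knocked a few centimetres aside while the robot is not near it.
Once in a run the grip may slacken for a moment while it holds something.
It also fails if it takes over 210 s, if anything falls off the work surface, if the arm or the gripper's body presses on something with over 40 N, if the wrist force passes 120 N, or if a joint passes its speed limit or range.

## Working session

There is one attempt and no reset: what is moved stays moved. The work goes in short steps, Python scripts to look and compute and a tool call to move; the robot and the scene stay as the last step left them, time stands still between calls to the robot, and variables do not carry over. Pictures are saved under pics/ and viewed, and the job is handed in when it is done.

Besides the shell and the picture viewer there is one more tool, called after "Request:" as name([rows], argument=value, ...), one row to a line, values as JSON. arm_command: Moves the arm, as the interface text tells. Its arguments: {"type":"object","properties":{"plan":{"type":"array"}},"required":["plan"]}

```bash
ls; mkdir -p pics
python3 - <<'E'
from rig import bot
import cv2
s=bot.read_state(); print(s)
for n in("scene","top"):
    im=bot.capture(n); cv2.imwrite(f"pics/{n}0.png",im[...,::-1]); print(bot.calibration(n))
E
```

```text
pics
{'time_s': 0.0, 'joint_positions': array([ 5.89852977e+01,  3.02790861e+01,  8.21558162e+01,  1.10777498e-03,
        6.76905403e+01, -1.02256416e+01]), 'qvel': array([-0.01386184, -0.0338072 ,  0.12551189, -0.00045804,  0.04092275,
       -0.08125256]), 'tau': array([-1.24195358e-04, -4.40038705e+01, -1.76592994e+01,  6.32497994e-02,
        5.81365207e-02, -1.57178665e-04]), 'position': array([0.2213964 , 0.58368807, 0.22157353]), 'tcp_rot': array([[ 3.54934122e-01,  9.34890615e-01, -1.14342776e-03],
       [ 9.34888838e-01, -3.54935732e-01, -1.86716292e-03],
       [-2.15143646e-03, -4.06258021e-04, -9.99997603e-01]]), 'force': array([-0.63241016, -0.15906657, -0.40951073]), 'moment': array([-0.02391491,  0.07164239, -0.01647361]), 'opening': 1.0020985500095716}
{'intrinsics': array([[445.45764752,   0.        , 326.86089681],
       [  0.        , 445.45764752, 194.52738486],
       [  0.        ,   0.        ,   1.        ]]), 'rvec': array([ 0.6169279 , -2.51045728,  1.37044931]), 'tvec': array([0.51690887, 0.27741528, 1.16788016])}
{'intrinsics': array([[361.89470735,   0.        , 317.89467277],
       [  0.        , 361.89470735, 196.39477393],
       [  0.        ,   0.        ,   1.        ]]), 'rvec': array([ 2.17265069, -2.17909172,  0.14797374]), 'tvec': array([-0.05106293,  0.62787256,  1.1260418 ])}
```

View pics/scene0.png

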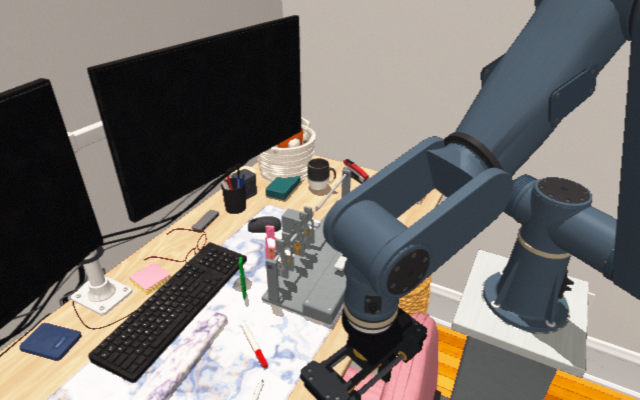

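View pics/top0.png

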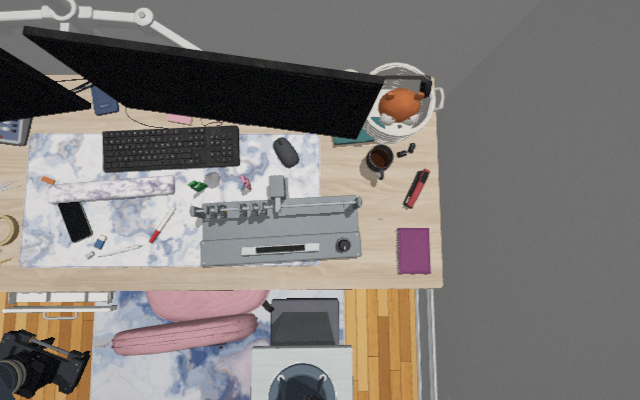

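Run:
```python
import cv2
im=cv2.imread("pics/top0.png"); c=im[165:275,185:375]; cv2.imwrite("pics/topc0.png",cv2.resize(c,None,fx=4.2,fy=4.2,interpolation=cv2.INTER_CUBIC))
im=cv2.imread("pics/scene0.png"); c=im[160:330,225:375]; cv2.imwrite("pics/scenec0.png",cv2.resize(c,None,fx=3.5,fy=3.5,interpolation=cv2.INTER_CUBIC))
```

```text
(no output)
```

View pics/topc0.png

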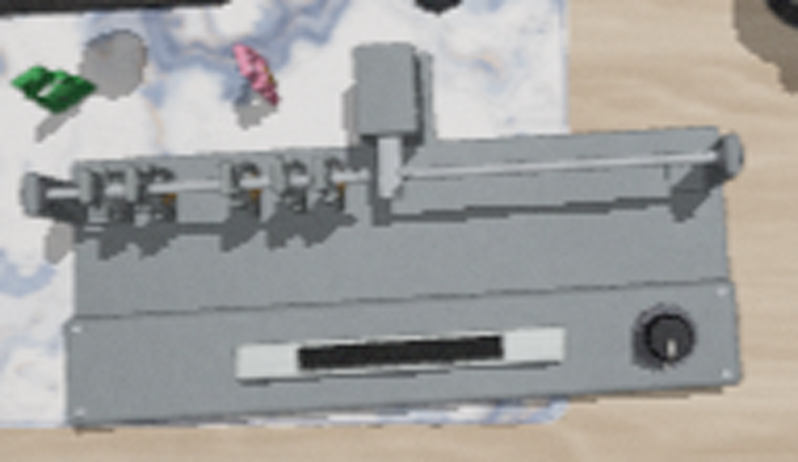

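View pics/scenec0.png

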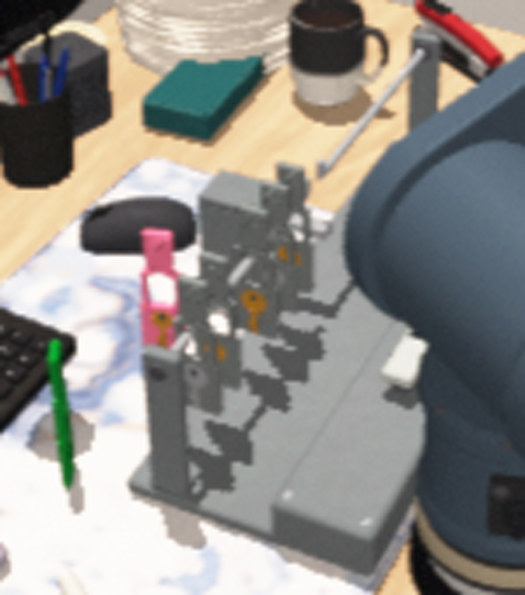

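```bash
cat > h.py <<'E'
import numpy as np, cv2
from scipy.optimize import least_squares
from rig import bot
def proj(P,n="top"):
    c=bot.calibration(n)
    return cv2.projectPoints(np.asarray(P,float).reshape(-1,3),c["rvec"],c["tvec"],c["intrinsics"],None)[0][:,0]
def s2w(p,q):
    p=np.asarray(p,float).reshape(-1,3);c,s=np.cos(q[2]),np.sin(q[2])
    return np.c_[q[0]+c*p[:,0]-s*p[:,1],q[1]+s*p[:,0]+c*p[:,1],p[:,2]]
def back(uv,z,n="top"):
    c=bot.calibration(n);R=cv2.Rodrigues(c["rvec"])[0];t=c["tvec"]
    d=R.T@np.linalg.inv(c["intrinsics"])@np.array([uv[0],uv[1],1]);o=-R.T@t
    return o+d*(z-o[2])/d[2]
E
python3 - <<'E'
from h import *
S=[[-.165,.252,.045],[-.165,-.252,.045],[-.085,.252,.045],[-.085,-.252,.045],[-.125,-.195,.096],[-.125,.12,.07],[-.125,-.12,.07]]
uv=np.array([[70,424],[740,383],[68,325],[728,283],[669,335],[237,363],[565,344]])/4.2+[185,165]
r=least_squares(lambda q:(proj(s2w(S,q))-uv).ravel(),[.6,0,0])
print(r.x,np.degrees(r.x[2]),r.fun.reshape(-1,2).round(2))
q=r.x
for z in(.16,.175):
  for k in range(6): print(z,((proj(s2w([[0,.038+.032*k,z]],q))-[185,165])*4.2).round(0))
print(((proj(s2w([[0,.236,.131],[0,.014,.147],[0,-.014,.147],[0,-.236,.131]],q))-[185,165])*4.2).round(0))
print(s2w([[0,0,0],[-.125,0,.07],[-.125,-.195,.096],[0,.2,.163],[0,-.2,.163]],q))
E
```

```text
[0.58649219 0.07026286 0.05786023] 3.315147248526588 [[-1.51  1.19]
 [ 1.03  0.48]
 [-1.71 -1.26]
 [ 1.98 -1.3 ]
 [ 0.54  0.59]
 [-0.39  0.27]
 [ 0.13 -0.2 ]]
0.16 [[325. 176.]]
0.16 [[278. 178.]]
0.16 [[230. 181.]]
0.16 [[182. 184.]]
0.16 [[135. 187.]]
0.16 [[ 87. 190.]]
0.175 [[322. 174.]]
0.175 [[274. 177.]]
0.175 [[226. 180.]]
0.175 [[178. 182.]]
0.175 [[129. 185.]]
0.175 [[ 81. 188.]]
[[ 44. 196.]
 [363. 175.]
 [403. 173.]
 [722. 156.]]
[[ 0.58649219  0.07026286  0.        ]
 [ 0.46170137  0.06303437  0.07      ]
 [ 0.47297782 -0.13163931  0.096     ]
 [ 0.5749266   0.26992818  0.163     ]
 [ 0.59805778 -0.12940245  0.163     ]]
```

Run:
```python
import cv2
im=cv2.imread("pics/top0.png"); c=im[195:232,188:285]; cv2.imwrite("pics/topc1.png",cv2.resize(c,None,fx=8.2,fy=8.2,interpolation=cv2.INTER_CUBIC))
im=cv2.imread("pics/scene0.png"); c=im[200:285,260:325]; cv2.imwrite("pics/scenec1.png",cv2.resize(c,None,fx=7,fy=7,interpolation=cv2.INTER_CUBIC))
```

```text
(no output)
```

View pics/topc1.png

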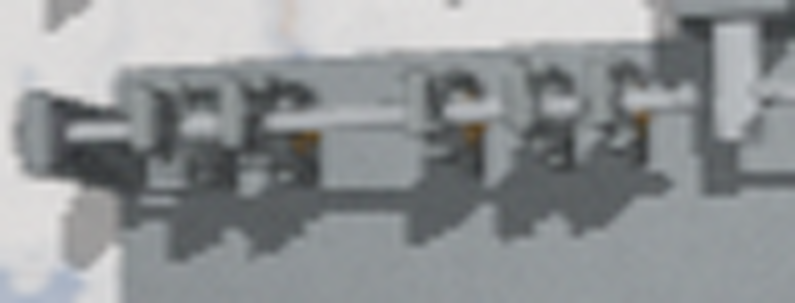

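View pics/scenec1.png

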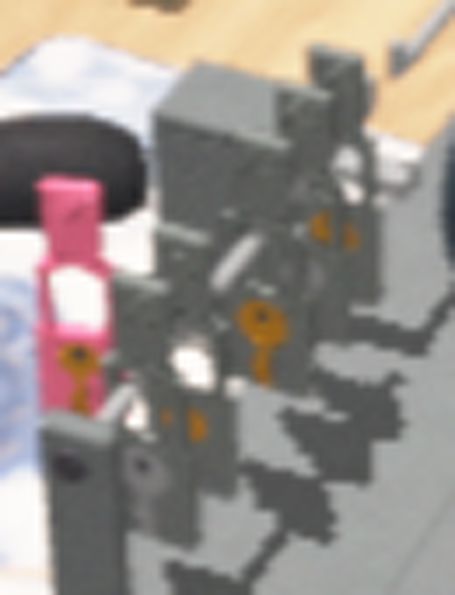

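Run:
```python
from h import *
q=[0.5865,0.07026,0.05786]
for x,y in[(145,118),(232,113),(415,100),(517,97),(600,93)]:
    p=back((188+x/8.2,195+y/8.2),.174);d=p[:2]-q[:2];c,s=np.cos(q[2]),np.sin(q[2])
    print(p.round(4),"stand",(c*d[0]+s*d[1]).round(4),(-s*d[0]+c*d[1]).round(4))
```

```text
[0.5763 0.2641 0.174 ] stand 0.001 0.1941
[0.5779 0.2347 0.174 ] stand 0.0009 0.1647
[0.5822 0.1728 0.174 ] stand 0.0016 0.1026
[0.5832 0.1381 0.174 ] stand 0.0006 0.0679
[0.5845 0.1098 0.174 ] stand 0.0003 0.0396
```

```bash
cat >> h.py <<'E'
Q=[0.5865,0.07026,0.05786]
def tgt(P,ang=None,stand=True,st=None):
    """P in stand (or world); ang = heading of tool x in stand frame deg"""
    s=st or bot.read_state();R=s["tcp_rot"]
    W=s2w(P,Q)[0] if stand else np.array(P)
    d=R.T@(W-s["position"])*100
    a=np.degrees(np.arctan2(R[1,0],R[0,0]));t=None
    if ang is not None:
        t=(a-(ang+np.degrees(Q[2]))+180)%360-180
    print("t",round(s["time_s"],2),"pos",s["position"].round(4),"F",s["force"].round(1),"op",round(s["opening"],3),"-> W",W.round(4),"d",d.round(2),"twist",t)
E
python3 -c "
from h import *
tgt([-.125,0,.16],90)"
```

```text
t 0.1 pos [0.2215 0.5838 0.2217] F [ 0.2 -0.4 -0.7] op 0.997 -> W [0.4617 0.063  0.16  ] d [-40.14  40.94   6.23] twist -24.10302540178975
```

Request:
arm_command([
  {"dx":-20,"dy":20.5,"dz":0,"twist":-24.1,"claw":0},
  {"dx":-20,"dy":20.5,"dz":0,"twist":-24.1,"claw":0},
  {"dx":-20,"dy":20.5,"dz":0,"twist":-24.1,"claw":0},
  {"dx":-20,"dy":20.5,"dz":0,"twist":-24.1,"claw":0},
  {"dx":-20,"dy":20.5,"dz":0,"twist":-24.1,"claw":0},
  {"dx":-20,"dy":20.5,"dz":0,"twist":-24.1,"claw":0},
  {"dx":-30,"dy":30.7,"dz":2,"twist":-24.1,"claw":0},
  {"dx":-40,"dy":40.9,"dz":4,"twist":-24.1,"claw":0},
])

```text
time_s: 0.77
position: [0.3604, 0.2836, 0.2125]
tcp_rot: [[-0.058, 0.998, -0.0], [0.998, 0.058, -0.001], [-0.001, -0.0, -1.0]]
force: [1.2, -0.1, -0.5]
opening: 0.477
```

```bash
python3 -c "
from h import *
tgt([-.125,0,.10],90);s=bot.read_state();print(s['joint_positions'].round(1),s['tcp_rot'].round(3))"
```

```text
t 0.77 pos [0.3604 0.2836 0.2125] F [ 1.2 -0.1 -0.5] op 0.477 -> W [0.4617 0.063  0.1   ] d [-22.6    8.83  11.28] twist 0.030375176349764388
[ 2.420e+01  1.840e+01  1.058e+02 -1.000e-01  5.590e+01 -6.910e+01] [[-0.058  0.998 -0.   ]
 [ 0.998  0.058 -0.001]
 [-0.001 -0.    -1.   ]]
```

Request:
arm_command([
  {"dx":-22.6,"dy":8.8,"dz":6,"twist":0,"claw":0},
  {"dx":-22.6,"dy":8.8,"dz":6,"twist":0,"claw":0},
  {"dx":-22.6,"dy":8.8,"dz":6,"twist":0,"claw":0},
  {"dx":-22.6,"dy":8.8,"dz":6,"twist":0,"claw":0},
  {"dx":-22.6,"dy":8.8,"dz":6,"twist":0,"claw":0},
  {"dx":-22.6,"dy":8.8,"dz":6,"twist":0,"claw":0},
  {"dx":-22.6,"dy":8.8,"dz":9,"twist":0,"claw":0},
  {"dx":-22.6,"dy":8.8,"dz":11.3,"twist":0,"claw":0},
])

```text
time_s: 1.43
position: [0.4636, 0.0601, 0.0989]
tcp_rot: [[-0.053, 0.999, 0.003], [0.999, 0.053, -0.002], [-0.002, 0.002, -1.0]]
force: [0.0, 0.2, -0.5]
opening: 0.007
```

```bash
python3 -c "
from h import *
for n in('top','scene'): cv2.imwrite(f'pics/{n}1.png',bot.capture(n)[...,::-1])
tgt([-.125,0,.08],90)
im=cv2.imread('pics/top1.png');cv2.imwrite('pics/top1c.png',cv2.resize(im[165:275,185:375],None,fx=4.2,fy=4.2))
"
```

```text
t 1.53 pos [0.4588 0.0623 0.0969] F [-0.4 -0.3 -0.2] op 0.004 -> W [0.4617 0.063  0.08  ] d [0.06 0.31 1.69] twist -0.09560678449085458
```

View pics/top1c.png

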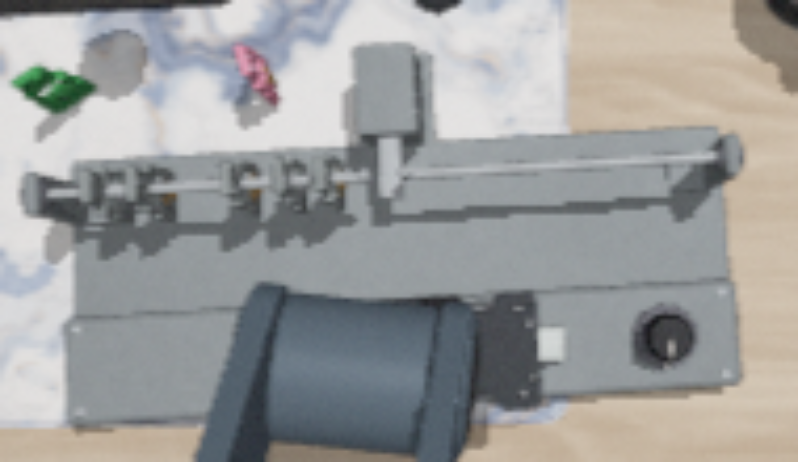

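View pics/scene1.png

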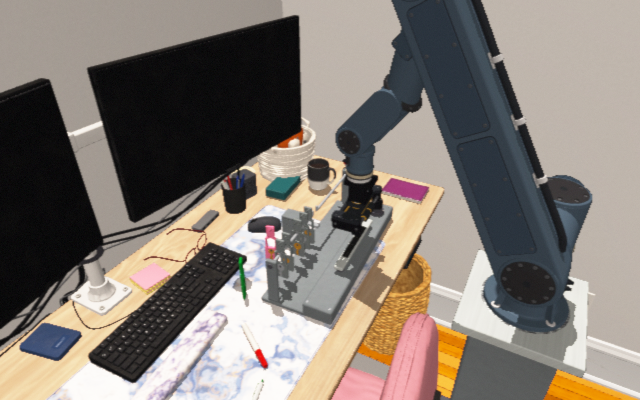

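Request:
arm_command([
  {"dx":0,"dy":0.3,"dz":1,"twist":0,"claw":0},
  {"dx":0,"dy":0.3,"dz":2,"twist":0,"claw":0},
  {"dx":0,"dy":0.3,"dz":2.1,"twist":0,"claw":0},
  {"dx":0,"dy":0.3,"dz":2.1,"twist":0,"claw":0},
])

```text
time_s: 1.87
position: [0.4615, 0.063, 0.0764]
tcp_rot: [[-0.057, 0.998, -0.009], [0.998, 0.057, -0.0], [0.0, -0.009, -1.0]]
force: [0.7, -1.3, -0.0]
opening: 0.007
```

```bash
python3 -c "
from h import *
tgt([-.125,0,.0565],90)
"
```

```text
t 1.87 pos [0.4615 0.063  0.0764] F [ 0.7 -1.3 -0. ] op 0.007 -> W [0.4617 0.063  0.0565] d [0.   0.04 1.99] twist -0.03771807648280401
```

Request:
arm_command([
  {"dx":0,"dy":0,"dz":0.6,"twist":0,"claw":0},
  {"dx":0,"dy":0,"dz":1.0,"twist":0,"claw":0},
  {"dx":0,"dy":0,"dz":1.3,"twist":0,"claw":0},
  {"dx":0,"dy":0,"dz":1.6,"twist":0,"claw":0},
  {"dx":0,"dy":0,"dz":1.8,"twist":0,"claw":0},
  {"dx":0,"dy":0,"dz":1.95,"twist":0,"claw":0},
  {"dx":0,"dy":0,"dz":1.95,"twist":0,"claw":0},
])

```text
time_s: 2.45
position: [0.4624, 0.0633, 0.058]
tcp_rot: [[-0.057, 0.998, -0.006], [0.998, 0.057, -0.0], [-0.0, -0.006, -1.0]]
force: [-0.8, 2.2, 8.4]
opening: 0.005
```

```bash
python3 -c "
from h import *
for n in('top','scene'): cv2.imwrite(f'pics/{n}2.png',bot.capture(n)[...,::-1])
tgt([-.125,0,.057],90)
a=cv2.resize(cv2.imread('pics/top2.png')[165:275,185:375],None,fx=4,fy=4)
b=cv2.resize(cv2.imread('pics/scene2.png')[180:320,260:400],None,fx=4,fy=4)
cv2.imwrite('pics/a2.png',a);cv2.imwrite('pics/b2.png',b)
"
```

```text
t 2.55 pos [0.4624 0.0633 0.0582] F [0.2 1.1 8.3] op 0.002 -> W [0.4617 0.063  0.057 ] d [-0.02 -0.07  0.12] twist -0.02153137702555341
```

View pics/a2.png

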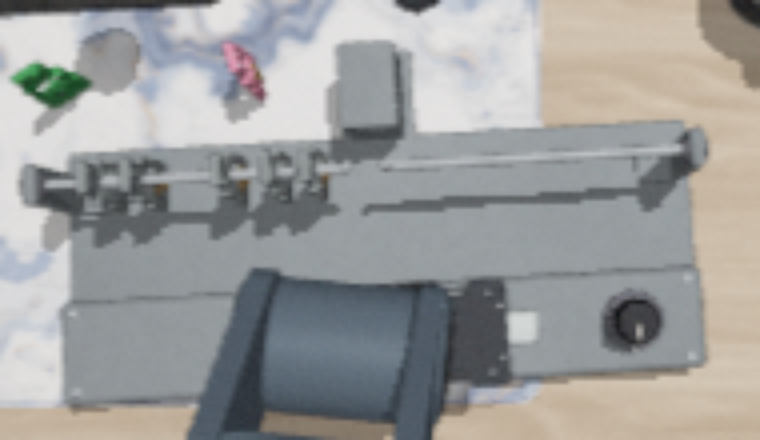

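View pics/b2.png

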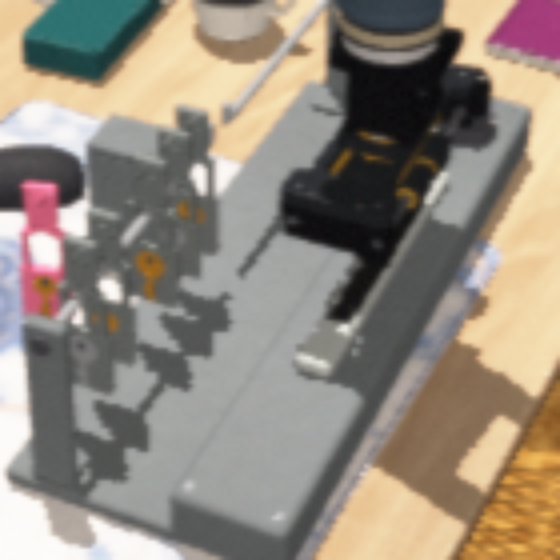

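Request:
arm_command([
  {"dx":0,"dy":-0.05,"dz":0.2,"twist":0,"claw":0},
  {"dx":0,"dy":-0.05,"dz":0.35,"twist":0,"claw":0},
  {"dx":0,"dy":-0.05,"dz":0.35,"twist":0,"claw":0},
  {"dx":0,"dy":-0.05,"dz":0,"twist":0,"claw":0},
  {"dx":0,"dy":-0.05,"dz":-1,"twist":0,"claw":0},
  {"dx":0,"dy":0,"dz":-3,"twist":0,"claw":0},
  {"dx":0,"dy":0,"dz":-6,"twist":0,"claw":0},
  {"dx":0,"dy":0,"dz":-10,"twist":0,"claw":0},
])

```text
time_s: 3.22
position: [0.4611, 0.0637, 0.158]
tcp_rot: [[-0.058, 0.998, -0.011], [0.998, 0.058, 0.0], [0.001, -0.011, -1.0]]
force: [1.1, -0.5, 0.6]
opening: 0.007
```

```bash
python3 -c "
from h import *
for n in('top','scene'): cv2.imwrite(f'pics/{n}3.png',bot.capture(n)[...,::-1])
tgt([0,.0396,.24],0)
a=cv2.resize(cv2.imread('pics/top3.png')[165:275,185:375],None,fx=4,fy=4)
b=cv2.resize(cv2.imread('pics/scene3.png')[180:320,260:400],None,fx=4,fy=4)
cv2.imwrite('pics/a3.png',a);cv2.imwrite('pics/b3.png',b)
"
```

```text
t 3.32 pos [0.467  0.0633 0.1634] F [ 1.4 -1.  -0.5] op 0.01 -> W [0.5842 0.1098 0.24  ] d [ 3.94 12.03 -7.58] twist 90.02543001569285
```

View pics/a3.png

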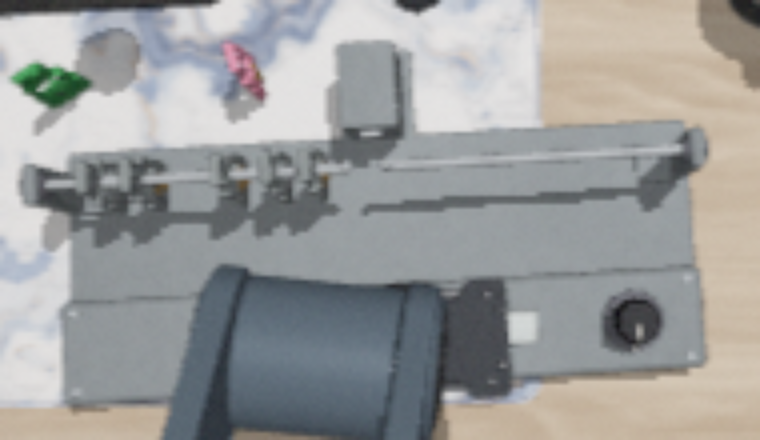

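View pics/b3.png

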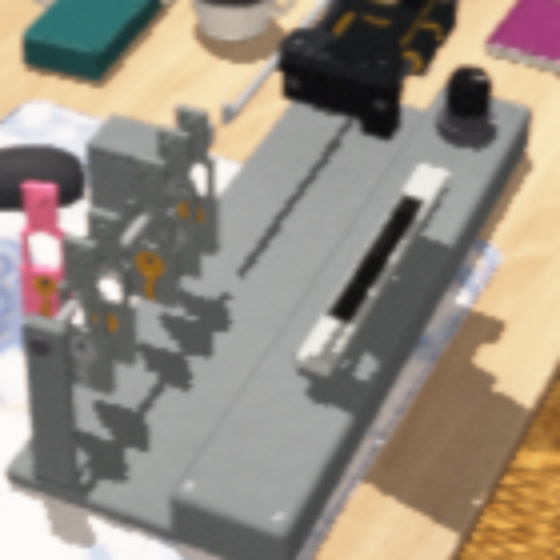

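Request:
arm_command([
  {"dx":0,"dy":0,"dz":-4,"twist":7,"claw":0.6},
  {"dx":0,"dy":0,"dz":-7,"twist":14,"claw":0.6},
  {"dx":0,"dy":4,"dz":-7,"twist":21,"claw":0.6},
  {"dx":1,"dy":8,"dz":-7,"twist":28,"claw":0.6},
  {"dx":2,"dy":12,"dz":-7,"twist":35,"claw":0.6},
  {"dx":3.9,"dy":12,"dz":-7,"twist":42,"claw":0.6},
  {"dx":3.9,"dy":12,"dz":-7,"twist":49,"claw":0.6},
  {"dx":3.9,"dy":12,"dz":-7,"twist":56,"claw":0.6},
])

```text
time_s: 3.98
position: [0.5838, 0.1106, 0.2331]
tcp_rot: [[0.798, 0.603, 0.006], [0.603, -0.798, -0.002], [0.003, 0.005, -1.0]]
force: [-0.1, -0.1, -0.0]
opening: 0.53
```

```bash
python3 -c "
from h import *
tgt([0,.0396,.20],0)"
```

```text
t 3.98 pos [0.5838 0.1106 0.2331] F [-0.1 -0.1 -0. ] op 0.53 -> W [0.5842 0.1098 0.2   ] d [-0.03  0.07  3.31] twist 33.79095429202488
```

Request:
arm_command([
  {"dx":0,"dy":0,"dz":0,"twist":7,"claw":0.6},
  {"dx":0,"dy":0,"dz":0,"twist":14,"claw":0.6},
  {"dx":0,"dy":0,"dz":0,"twist":21,"claw":0.6},
  {"dx":0,"dy":0,"dz":1,"twist":28,"claw":0.6},
  {"dx":0,"dy":0,"dz":2,"twist":33.8,"claw":0.6},
  {"dx":0,"dy":0,"dz":3,"twist":33.8,"claw":0.6},
  {"dx":0,"dy":0,"dz":3,"twist":33.8,"claw":0.6},
])

```text
time_s: 4.57
position: [0.5821, 0.1107, 0.2005]
tcp_rot: [[0.998, 0.061, 0.0], [0.061, -0.998, -0.002], [0.0, 0.002, -1.0]]
force: [-0.7, -0.3, 0.3]
opening: 0.599
```

```bash
python3 -c "
from h import *
for n in('top','scene'): cv2.imwrite(f'pics/{n}4.png',bot.capture(n)[...,::-1])
tgt([0,.0396,.144],0)
b=cv2.resize(cv2.imread('pics/scene4.png')[170:300,250:390],None,fx=5,fy=4.5)
cv2.imwrite('pics/b4.png',b)
"
```

```text
t 4.67 pos [0.5835 0.1106 0.2024] F [-0.1  0.3 -0.1] op 0.599 -> W [0.5842 0.1098 0.144 ] d [0.04 0.08 5.84] twist 0.11776408447471454
```

View pics/b4.png

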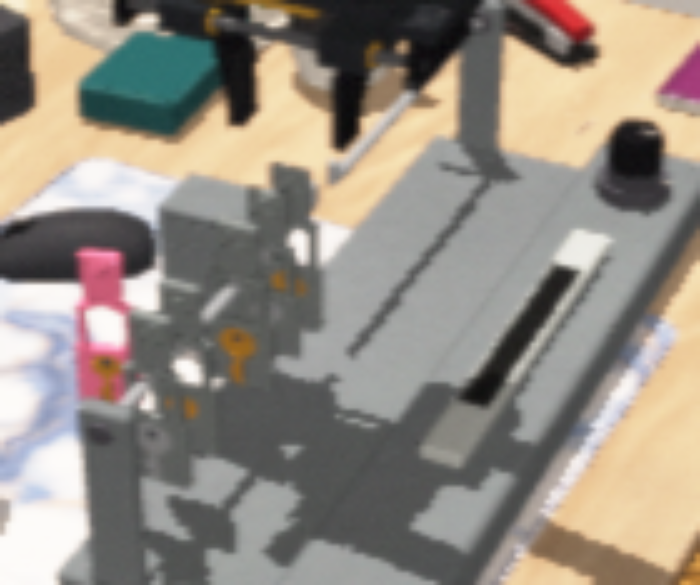

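```bash
python3 -c "
from h import *
print((proj(s2w([[.012,.0396,.175],[-.012,.0396,.175],[0,.0679,.175],[-.125,-.195,.096]],Q),'scene')-[250,170])*[5,4.5])
"
```

```text
[[271.41276478 159.66354907]
 [311.1092034  169.12468377]
 [268.00375325 188.84499033]
 [636.56906226 127.76411724]]
```

Request:
arm_command([
  {"dx":0,"dy":0.05,"dz":2,"twist":0,"claw":0.6},
  {"dx":0,"dy":0.05,"dz":4,"twist":0,"claw":0.6},
  {"dx":0,"dy":0.05,"dz":5.8,"twist":0,"claw":0.6},
  {"dx":0,"dy":0.05,"dz":5.8,"twist":0,"claw":0.6},
])

```text
time_s: 5.0
position: [0.5816, 0.11, 0.1416]
tcp_rot: [[0.998, 0.061, -0.002], [0.061, -0.998, -0.002], [-0.002, 0.002, -1.0]]
force: [-0.6, 0.8, -0.5]
opening: 0.602
```

Request:
arm_command([
  {"dx":0.2,"dy":0,"dz":-0.1,"twist":0,"claw":0.1},
  {"dx":0.2,"dy":0,"dz":-0.1,"twist":0,"claw":0.1},
  {"dx":0.2,"dy":0,"dz":-0.1,"twist":0,"claw":0.1},
  {"dx":0.2,"dy":0,"dz":-0.1,"twist":0,"claw":0.1},
  {"dx":0.2,"dy":0,"dz":-0.1,"twist":0,"claw":0.1},
])

```text
time_s: 5.42
position: [0.5843, 0.1101, 0.1437]
tcp_rot: [[0.998, 0.061, 0.0], [0.061, -0.998, -0.002], [-0.0, 0.002, -1.0]]
force: [0.3, -0.3, -0.7]
opening: 0.305
```

```bash
python3 -c "
from h import *
tgt([0,.0396,.163],0)"
```

```text
t 5.42 pos [0.5843 0.1101 0.1437] F [ 0.3 -0.3 -0.7] op 0.305 -> W [0.5842 0.1098 0.163 ] d [-0.01  0.04 -1.93] twist 0.20690188498593898
```

Request:
arm_command([
  {"dx":0,"dy":0,"dz":-0.5,"twist":0,"claw":0.1},
  {"dx":0,"dy":0,"dz":-1.0,"twist":0,"claw":0.1},
  {"dx":0,"dy":0,"dz":-1.5,"twist":0,"claw":0.1},
  {"dx":0,"dy":0,"dz":-1.9,"twist":0,"claw":0.1},
  {"dx":0,"dy":0,"dz":-1.9,"twist":0,"claw":0.1},
])

```text
time_s: 5.83
position: [0.585, 0.1102, 0.1641]
tcp_rot: [[0.998, 0.062, 0.002], [0.062, -0.998, -0.002], [0.002, 0.002, -1.0]]
force: [0.6, -1.1, -0.1]
opening: 0.274
```

```bash
python3 -c "
from h import *
for n in('top','scene'): cv2.imwrite(f'pics/{n}5.png',bot.capture(n)[...,::-1])
tgt([0,-.19,.163],0)
b=cv2.resize(cv2.imread('pics/scene5.png')[170:300,250:390],None,fx=5,fy=4.5)
cv2.imwrite('pics/b5.png',b)
"
```

```text
t 5.93 pos [0.5844 0.1101 0.1631] F [-0.3 -0.3 -1.1] op 0.271 -> W [ 0.5975 -0.1194  0.163 ] d [-0.1  22.99  0.05] twist 0.20974656876268227
```

View pics/b5.png

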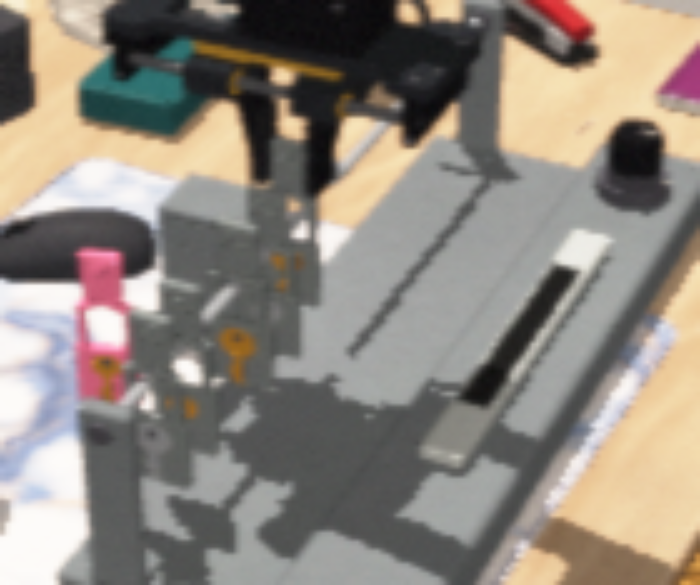

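```bash
python3 -c "
from h import *
for z in(.175,.188,.194,.2): print((proj(s2w([[-.012,.0396,z]],Q),'scene')-[250,170])*[5,4.5])
a=cv2.imread('pics/scene4.png');b=cv2.imread('pics/scene5.png')
c=np.hstack([x[185:250,290:335] for x in(a,b)])
cv2.imwrite('pics/c5.png',cv2.resize(c,None,fx=8,fy=8,interpolation=cv2.INTER_CUBIC))
"
```

```text
[[311.1092034  169.12468377]]
[[310.95915096 151.25049201]]
[[310.88929916 142.9297717 ]]
[[310.81906614 134.5636398 ]]
```

View pics/c5.png

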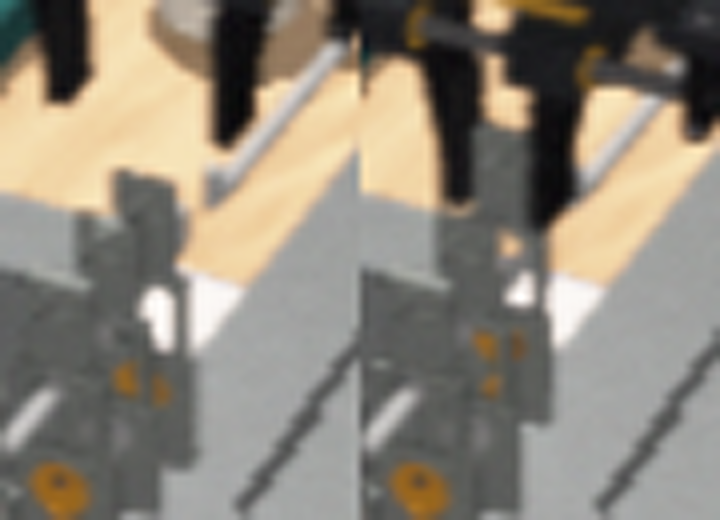

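Request:
arm_command([
  {"dx":0,"dy":0.8,"dz":0,"twist":0,"claw":0.1},
  {"dx":0,"dy":2,"dz":0,"twist":0,"claw":0.1},
  {"dx":0,"dy":3.5,"dz":0,"twist":0,"claw":0.1},
  {"dx":0,"dy":5,"dz":0,"twist":0,"claw":0.1},
  {"dx":0,"dy":6.5,"dz":0,"twist":0,"claw":0.1},
  {"dx":0,"dy":8,"dz":0,"twist":0,"claw":0.1},
  {"dx":-0.05,"dy":9,"dz":0,"twist":0,"claw":0.1},
  {"dx":-0.05,"dy":9.5,"dz":0,"twist":0,"claw":0.1},
])

```text
time_s: 6.6
position: [0.5897, 0.0131, 0.163]
tcp_rot: [[0.998, 0.059, 0.0], [0.059, -0.998, -0.002], [0.0, 0.002, -1.0]]
force: [0.2, -0.4, -0.2]
opening: 0.268
```

```bash
python3 -c "
from h import *
for n in('top','scene'): cv2.imwrite(f'pics/{n}6.png',bot.capture(n)[...,::-1])
tgt([0,-.19,.163],0)
b=cv2.resize(cv2.imread('pics/scene6.png')[150:280,270:410],None,fx=5,fy=4.5)
cv2.imwrite('pics/b6.png',b)
"
```

```text
t 6.7 pos [0.5897 0.0141 0.1631] F [ 0.1  1.1 -1.1] op 0.269 -> W [ 0.5975 -0.1194  0.163 ] d [-0.02 13.37  0.03] twist 0.0987751732698996
```

View pics/b6.png

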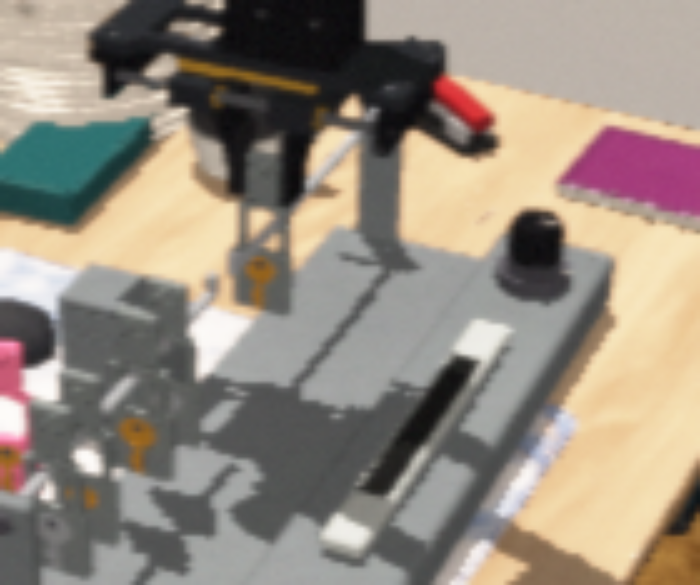

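Request:
arm_command([
  {"dx":0,"dy":2,"dz":0,"twist":0,"claw":0.1},
  {"dx":0,"dy":4.5,"dz":0,"twist":0,"claw":0.1},
  {"dx":0,"dy":7,"dz":0,"twist":0,"claw":0.1},
  {"dx":0,"dy":9.5,"dz":0,"twist":0,"claw":0.1},
  {"dx":0,"dy":12,"dz":0,"twist":0,"claw":0.1},
  {"dx":0,"dy":13.4,"dz":0,"twist":0,"claw":0.1},
  {"dx":0,"dy":13.4,"dz":0.8,"twist":0,"claw":0.1},
  {"dx":0,"dy":13.4,"dz":1.7,"twist":0,"claw":0.1},
])

```text
time_s: 7.37
position: [0.598, -0.1194, 0.1461]
tcp_rot: [[0.998, 0.058, 0.001], [0.058, -0.998, -0.001], [0.001, 0.001, -1.0]]
force: [0.5, 0.6, -0.1]
opening: 0.273
```

```bash
python3 -c "
from h import *
tgt([0,-.19,.144],0)"
```

```text
t 7.37 pos [ 0.598  -0.1194  0.1461] F [ 0.5  0.6 -0.1] op 0.273 -> W [ 0.5975 -0.1194  0.144 ] d [-0.05 -0.    0.21] twist 0.03616438222263696
```

Request:
arm_command([
  {"dx":0,"dy":0,"dz":0.2,"twist":0,"claw":0.1},
  {"dx":0,"dy":0,"dz":0.2,"twist":0,"claw":0.6},
  {"dx":0,"dy":0,"dz":0.2,"twist":0,"claw":0.6},
  {"dx":0,"dy":0,"dz":0.2,"twist":0,"claw":0.6},
  {"dx":0,"dy":0,"dz":0.2,"twist":0,"claw":0.6},
  {"dx":0,"dy":0,"dz":-2,"twist":0,"claw":0.6},
  {"dx":0,"dy":0,"dz":-5,"twist":0,"claw":0.6},
  {"dx":0,"dy":0,"dz":-6,"twist":0,"claw":0.6},
])

```text
time_s: 8.03
position: [0.5997, -0.1194, 0.2092]
tcp_rot: [[0.998, 0.059, 0.006], [0.059, -0.998, -0.003], [0.006, 0.003, -1.0]]
force: [1.1, -0.7, 0.2]
opening: 0.586
```

```bash
cat > look.py <<'E'
import sys
from h import *
k=sys.argv[1]
for n in('top','scene'): cv2.imwrite(f'pics/{n}{k}.png',bot.capture(n)[...,::-1])
a=cv2.resize(cv2.imread(f'pics/top{k}.png')[190:232,185:375],None,fx=4.2,fy=4.2,interpolation=cv2.INTER_CUBIC)
b=cv2.resize(cv2.imread(f'pics/scene{k}.png')[160:285,250:410],None,fx=3.2,fy=3.2,interpolation=cv2.INTER_CUBIC)
o=np.zeros((580,800,3),np.uint8);o[:a.shape[0],:a.shape[1]]=a;o[180:180+b.shape[0],:b.shape[1]]=b
cv2.imwrite(f'pics/l{k}.png',o)
E
python3 look.py 7; python3 -c "
from h import *
tgt([0,.0679,.205],0)"
```

```text
t 8.13 pos [ 0.5995 -0.1195  0.2085] F [ 0.1 -0.9 -0. ] op 0.594 -> W [0.5826 0.138  0.205 ] d [ -0.18 -25.81   0.26] twist 0.06289423343309863
```

View pics/l7.png

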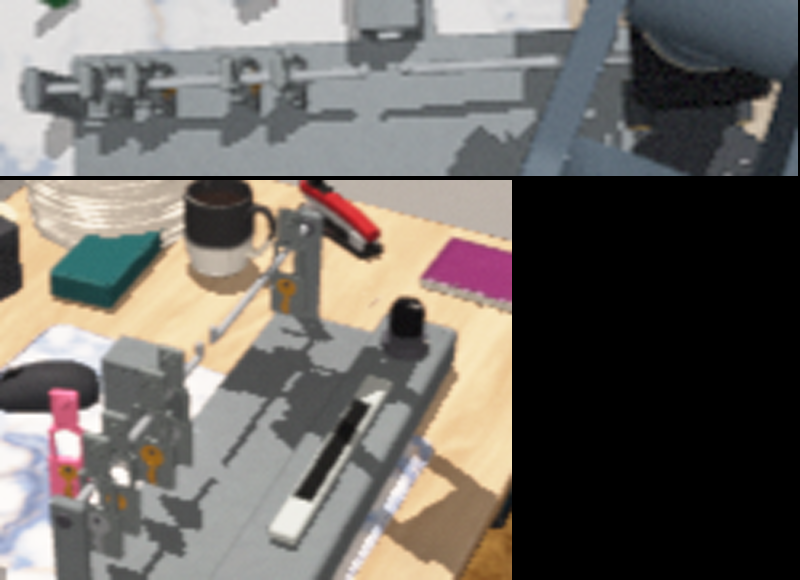

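Request:
arm_command([
  {"dx":-0.2,"dy":-4,"dz":0,"twist":0,"claw":0.6},
  {"dx":-0.2,"dy":-8,"dz":0,"twist":0,"claw":0.6},
  {"dx":-0.2,"dy":-12,"dz":0,"twist":0,"claw":0.6},
  {"dx":-0.2,"dy":-16,"dz":0,"twist":0,"claw":0.6},
  {"dx":-0.2,"dy":-20,"dz":0,"twist":0,"claw":0.6},
  {"dx":-0.2,"dy":-24,"dz":0,"twist":0,"claw":0.6},
  {"dx":-0.2,"dy":-25.8,"dz":0,"twist":0,"claw":0.6},
  {"dx":-0.2,"dy":-25.8,"dz":0,"twist":0,"claw":0.6},
])

```text
time_s: 8.8
position: [0.5802, 0.1425, 0.2056]
tcp_rot: [[0.998, 0.064, 0.003], [0.064, -0.998, -0.002], [0.003, 0.002, -1.0]]
force: [-0.3, 0.4, 0.5]
opening: 0.596
```

```bash
python3 look.py 8; python3 -c "
from h import *
tgt([0,.0679,.144],0)
im=cv2.imread('pics/scene8.png')
cv2.imwrite('pics/c8.png',cv2.resize(im[175:260,255:335],None,fx=8,fy=6.8,interpolation=cv2.INTER_CUBIC))
print((proj(s2w([[0,.0679,.175],[0,.1026,.175],[0,.1647,.175],[0,.1941,.175]],Q),'scene')-[255,175])*[8,6.8])"
```

```text
t 8.9 pos [0.5812 0.1385 0.206 ] F [ 0.5 -0.  -0.8] op 0.602 -> W [0.5826 0.138  0.144 ] d [0.11 0.03 6.2 ] twist 0.19714117148265586
[[388.80600519 251.36576317]
 [341.41112853 298.58874538]
 [250.92507843 388.74661551]
 [205.3247758  434.18153236]]
```

View pics/c8.png

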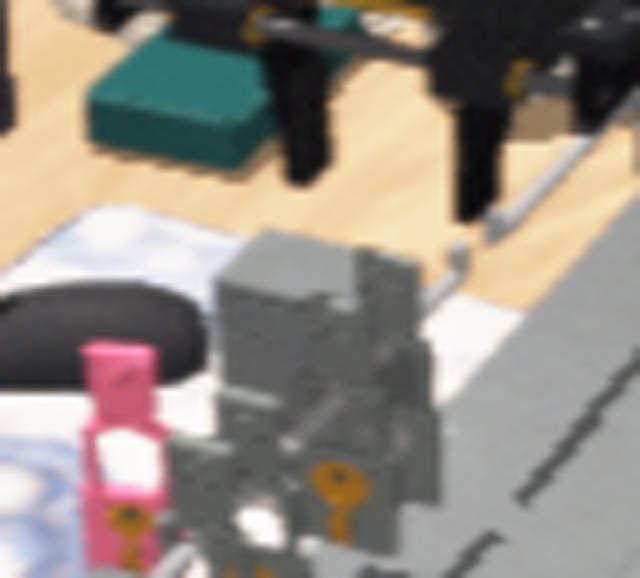

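Request:
arm_command([
  {"dx":0.1,"dy":0,"dz":2.5,"twist":0,"claw":0.6},
  {"dx":0.1,"dy":0,"dz":5,"twist":0,"claw":0.6},
  {"dx":0.1,"dy":0,"dz":6.2,"twist":0,"claw":0.6},
  {"dx":0.1,"dy":0,"dz":6.2,"twist":0,"claw":0.6},
  {"dx":0.1,"dy":0,"dz":6.2,"twist":0,"claw":0.1},
  {"dx":0.1,"dy":0,"dz":6.2,"twist":0,"claw":0.1},
  {"dx":0.1,"dy":0,"dz":6.2,"twist":0,"claw":0.1},
  {"dx":0.1,"dy":0,"dz":6.2,"twist":0,"claw":0.1},
])

```text
time_s: 9.57
position: [0.5834, 0.138, 0.1452]
tcp_rot: [[0.998, 0.061, 0.007], [0.061, -0.998, -0.004], [0.006, 0.004, -1.0]]
force: [0.0, 0.3, 0.3]
opening: 0.381
```

Request:
arm_command([
  {"dx":0,"dy":0,"dz":0,"twist":0,"claw":0.1},
  {"dx":0,"dy":0,"dz":0,"twist":0,"claw":0.1},
  {"dx":0,"dy":0,"dz":-0.5,"twist":0,"claw":0.1},
  {"dx":0,"dy":0,"dz":-1.0,"twist":0,"claw":0.1},
  {"dx":0,"dy":0,"dz":-1.5,"twist":0,"claw":0.1},
  {"dx":0,"dy":0,"dz":-1.9,"twist":0,"claw":0.1},
  {"dx":0,"dy":0,"dz":-1.9,"twist":0,"claw":0.1},
])

```text
time_s: 10.15
position: [0.584, 0.1382, 0.1655]
tcp_rot: [[0.998, 0.061, 0.009], [0.061, -0.998, -0.004], [0.009, 0.004, -1.0]]
force: [0.4, -1.0, -1.5]
opening: 0.27
```

```bash
python3 look.py 9; python3 -c "
from h import *
tgt([0,-.158,.163],0)"
```

```text
t 10.25 pos [0.5834 0.1381 0.1646] F [-0.3 -0.7 -0.7] op 0.27 -> W [ 0.5956 -0.0875  0.163 ] d [-0.15 22.59  0.25] twist 0.17333839338900248
```

View pics/l9.png

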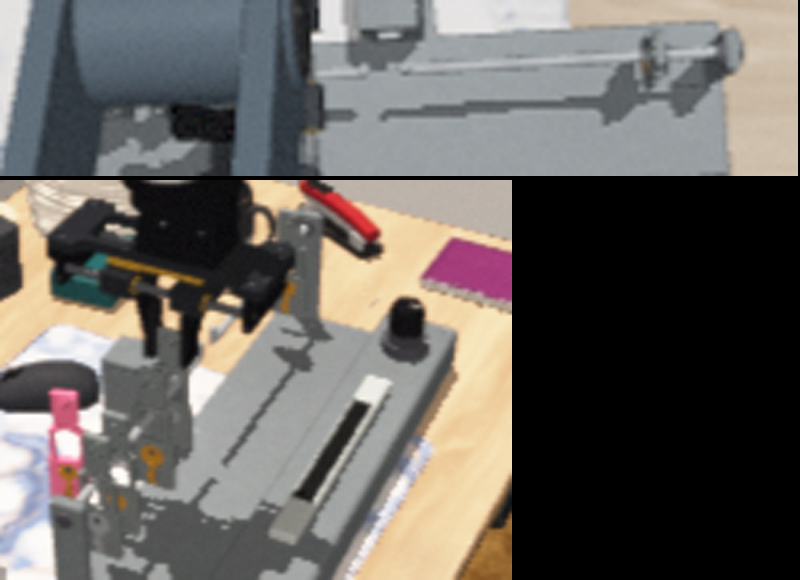

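Request:
arm_command([
  {"dx":0,"dy":0.8,"dz":0,"twist":0,"claw":0.1},
  {"dx":0,"dy":2,"dz":0,"twist":0,"claw":0.1},
  {"dx":0,"dy":3.5,"dz":0,"twist":0,"claw":0.1},
  {"dx":-0.05,"dy":5,"dz":0.05,"twist":0,"claw":0.1},
  {"dx":-0.05,"dy":6.5,"dz":0.05,"twist":0,"claw":0.1},
  {"dx":-0.05,"dy":8,"dz":0.1,"twist":0,"claw":0.1},
  {"dx":-0.1,"dy":9.5,"dz":0.1,"twist":0,"claw":0.1},
  {"dx":-0.1,"dy":11,"dz":0.1,"twist":0,"claw":0.1},
])

```text
time_s: 10.92
position: [0.5887, 0.0263, 0.1636]
tcp_rot: [[0.998, 0.06, 0.006], [0.06, -0.998, -0.004], [0.006, 0.004, -1.0]]
force: [0.4, 0.5, -1.4]
opening: 0.275
```

```bash
python3 -c "
from h import *
tgt([0,-.158,.163],0)"
```

```text
t 10.92 pos [0.5887 0.0263 0.1636] F [ 0.4  0.5 -1.4] op 0.275 -> W [ 0.5956 -0.0875  0.163 ] d [1.000e-02 1.139e+01 1.200e-01] twist 0.13229212361292753
```

Request:
arm_command([
  {"dx":0,"dy":2,"dz":0,"twist":0,"claw":0.1},
  {"dx":0,"dy":4.5,"dz":0,"twist":0,"claw":0.1},
  {"dx":0,"dy":7,"dz":0.1,"twist":0,"claw":0.1},
  {"dx":0,"dy":9.5,"dz":0.1,"twist":0,"claw":0.1},
  {"dx":0,"dy":11.4,"dz":0.1,"twist":0,"claw":0.1},
  {"dx":0,"dy":11.4,"dz":0.1,"twist":0,"claw":0.1},
  {"dx":0,"dy":11.4,"dz":1,"twist":0,"claw":0.1},
  {"dx":0,"dy":11.4,"dz":1.9,"twist":0,"claw":0.1},
])

```text
time_s: 11.58
position: [0.5955, -0.0879, 0.1451]
tcp_rot: [[0.998, 0.059, 0.007], [0.059, -0.998, -0.004], [0.006, 0.004, -1.0]]
force: [-7.5, -0.4, 41.6]
opening: 0.271
```

```bash
python3 -c "
from h import *
tgt([0,-.158,.144],0)"; python3 look.py 10
```

```text
t 11.58 pos [ 0.5955 -0.0879  0.1451] F [-7.5 -0.4 41.6] op 0.271 -> W [ 0.5956 -0.0875  0.144 ] d [ 0.02 -0.04  0.11] twist 0.09193946540943898
```

View pics/l10.png

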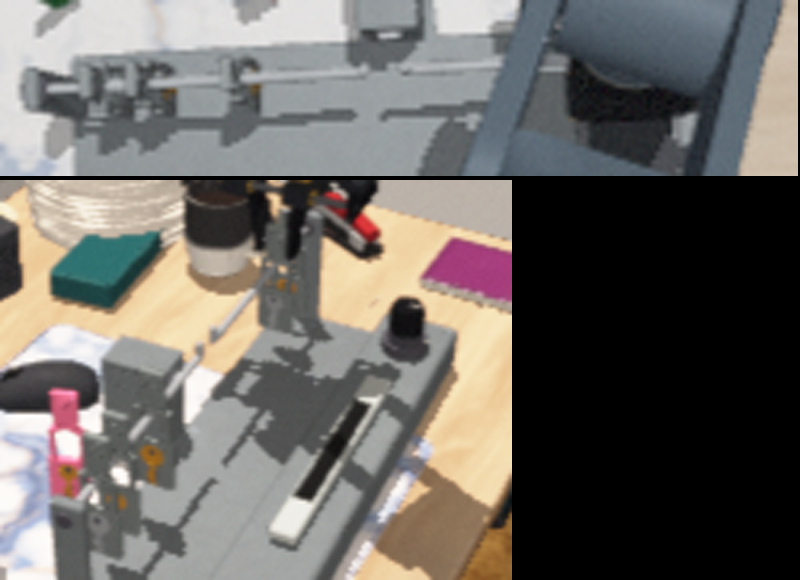

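Request:
arm_command([
  {"dx":0,"dy":0,"dz":-0.1,"twist":0,"claw":0.6},
  {"dx":0,"dy":0,"dz":-0.1,"twist":0,"claw":0.6},
  {"dx":0,"dy":0,"dz":-0.1,"twist":0,"claw":0.6},
  {"dx":0,"dy":0,"dz":-0.1,"twist":0,"claw":0.6},
  {"dx":0,"dy":0,"dz":-2,"twist":0,"claw":0.6},
  {"dx":0,"dy":0,"dz":-5,"twist":0,"claw":0.6},
  {"dx":0,"dy":0,"dz":-6,"twist":0,"claw":0.6},
])

```text
time_s: 12.27
position: [0.5969, -0.0874, 0.2078]
tcp_rot: [[0.998, 0.062, 0.011], [0.062, -0.998, -0.007], [0.01, 0.007, -1.0]]
force: [0.8, 0.7, 0.7]
opening: 0.592
```

```bash
python3 -c "
from h import *
tgt([0,.1026,.205],0)"
```

```text
t 12.27 pos [ 0.5969 -0.0874  0.2078] F [0.8 0.7 0.7] op 0.592 -> W [0.5806 0.1727 0.205 ] d [-1.000e-02 -2.606e+01  9.000e-02] twist 0.2463979291853775
```

Request:
arm_command([
  {"dx":0,"dy":-4,"dz":0,"twist":0.2,"claw":0.6},
  {"dx":0,"dy":-8,"dz":0,"twist":0.2,"claw":0.6},
  {"dx":0,"dy":-12,"dz":0,"twist":0.2,"claw":0.6},
  {"dx":0,"dy":-16,"dz":0,"twist":0.2,"claw":0.6},
  {"dx":0,"dy":-20,"dz":0,"twist":0.2,"claw":0.6},
  {"dx":0,"dy":-24,"dz":0,"twist":0.2,"claw":0.6},
  {"dx":0,"dy":-26,"dz":0,"twist":0.2,"claw":0.6},
  {"dx":0,"dy":-26,"dz":0,"twist":0.2,"claw":0.6},
])

```text
time_s: 12.93
position: [0.5794, 0.177, 0.2054]
tcp_rot: [[0.998, 0.064, 0.01], [0.064, -0.998, -0.005], [0.01, 0.006, -1.0]]
force: [-0.1, -0.2, 0.3]
opening: 0.598
```

```bash
python3 look.py 11; python3 -c "
from h import *
tgt([0,.1026,.144],0)
im=cv2.imread('pics/scene11.png')
cv2.imwrite('pics/c11.png',cv2.resize(im[175:260,255:335],None,fx=8,fy=6.8,interpolation=cv2.INTER_CUBIC))
print(bot.read_state()['tcp_rot'].round(3))"
```

```text
t 13.03 pos [0.5802 0.1729 0.2054] F [-0.   0.1  0.7] op 0.597 -> W [0.5806 0.1727 0.144 ] d [-0.03 -0.02  6.14] twist 0.19723844690764736
[[ 0.998  0.061  0.01 ]
 [ 0.061 -0.998 -0.007]
 [ 0.01   0.008 -1.   ]]
```

View pics/c11.png

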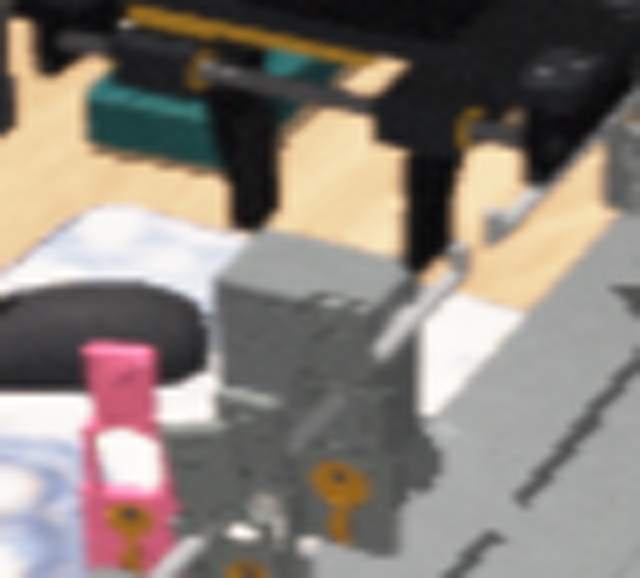

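View pics/l11.png

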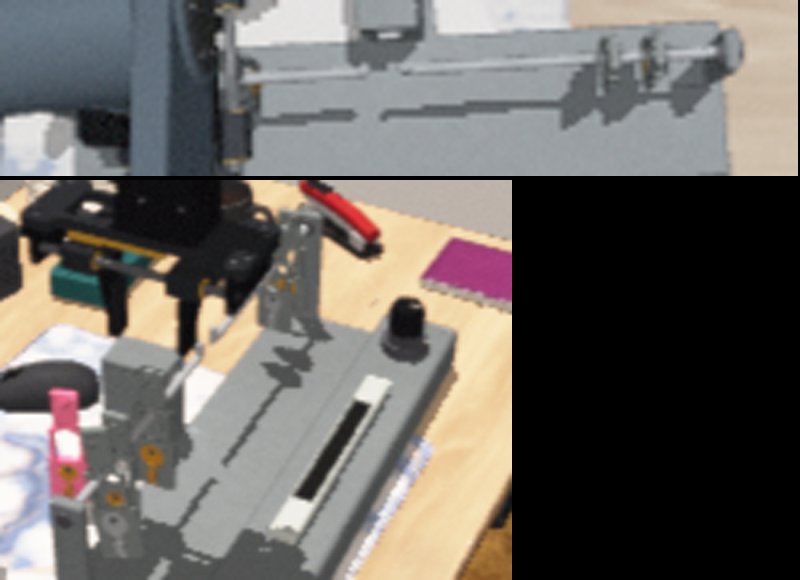

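Request:
arm_command([
  {"dx":0,"dy":0,"dz":2.5,"twist":0.2,"claw":0.6},
  {"dx":0,"dy":0,"dz":5,"twist":0.2,"claw":0.6},
  {"dx":0,"dy":0,"dz":6.1,"twist":0.2,"claw":0.6},
  {"dx":0,"dy":0,"dz":6.1,"twist":0.2,"claw":0.6},
  {"dx":0,"dy":0,"dz":6.1,"twist":0.2,"claw":0.1},
  {"dx":0,"dy":0,"dz":6.1,"twist":0.2,"claw":0.1},
  {"dx":0,"dy":0,"dz":6.1,"twist":0.2,"claw":0.1},
  {"dx":0,"dy":0,"dz":6.1,"twist":0.2,"claw":0.1},
])

```text
time_s: 13.7
position: [0.5818, 0.1724, 0.1458]
tcp_rot: [[0.998, 0.057, 0.013], [0.058, -0.998, -0.007], [0.013, 0.008, -1.0]]
force: [0.5, -0.2, 1.0]
opening: 0.378
```

Request:
arm_command([
  {"dx":0,"dy":0,"dz":0,"twist":0,"claw":0.1},
  {"dx":0,"dy":0,"dz":0,"twist":0,"claw":0.1},
  {"dx":0,"dy":0,"dz":-0.5,"twist":0,"claw":0.1},
  {"dx":0,"dy":0,"dz":-1.0,"twist":0,"claw":0.1},
  {"dx":0,"dy":0,"dz":-1.5,"twist":0,"claw":0.1},
  {"dx":0,"dy":0,"dz":-1.9,"twist":0,"claw":0.1},
  {"dx":0,"dy":0,"dz":-1.9,"twist":0,"claw":0.1},
])

```text
time_s: 14.28
position: [0.5823, 0.1727, 0.1661]
tcp_rot: [[0.998, 0.058, 0.015], [0.058, -0.998, -0.007], [0.015, 0.008, -1.0]]
force: [0.2, 0.1, -0.6]
opening: 0.274
```

```bash
python3 look.py 12; python3 -c "
from h import *
tgt([0,-.126,.163],0)
im=cv2.imread('pics/scene12.png')
cv2.imwrite('pics/c12.png',cv2.resize(im[175:285,255:335],None,fx=7,fy=5.4,interpolation=cv2.INTER_CUBIC))"
```

```text
t 14.38 pos [0.5817 0.1726 0.1651] F [0.6 0.3 0.1] op 0.278 -> W [ 0.5938 -0.0555  0.163 ] d [-0.11 22.84  0.39] twist -0.01618318604263891
```

View pics/c12.png

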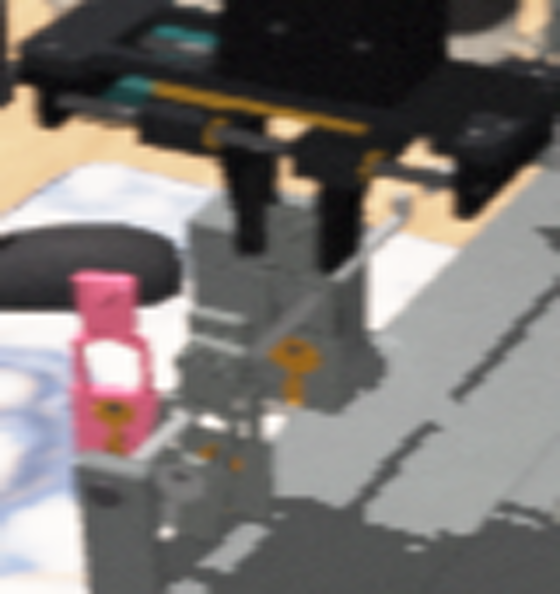

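Request:
arm_command([
  {"dx":0,"dy":0.8,"dz":0.1,"twist":0,"claw":0.1},
  {"dx":0,"dy":2,"dz":0.1,"twist":0,"claw":0.1},
  {"dx":0,"dy":3.5,"dz":0.1,"twist":0,"claw":0.1},
  {"dx":-0.05,"dy":5,"dz":0.15,"twist":0,"claw":0.1},
  {"dx":-0.05,"dy":7,"dz":0.15,"twist":0,"claw":0.1},
  {"dx":-0.05,"dy":9,"dz":0.2,"twist":0,"claw":0.1},
  {"dx":-0.05,"dy":10.5,"dz":0.2,"twist":0,"claw":0.1},
  {"dx":-0.1,"dy":12,"dz":0.2,"twist":0,"claw":0.1},
])

```text
time_s: 15.05
position: [0.5874, 0.0504, 0.1637]
tcp_rot: [[0.998, 0.056, 0.013], [0.056, -0.998, -0.007], [0.012, 0.008, -1.0]]
force: [-0.5, -0.6, -0.4]
opening: 0.274
```

```bash
python3 -c "
from h import *
tgt([0,-.126,.163],0)"
```

```text
t 15.05 pos [0.5874 0.0504 0.1637] F [-0.5 -0.6 -0.4] op 0.274 -> W [ 0.5938 -0.0555  0.163 ] d [ 0.04 10.61  0.15] twist -0.07760800120937006
```

Request:
arm_command([
  {"dx":0,"dy":2,"dz":0,"twist":0,"claw":0.1},
  {"dx":0,"dy":4.5,"dz":0,"twist":0,"claw":0.1},
  {"dx":0,"dy":7,"dz":0.1,"twist":0,"claw":0.1},
  {"dx":0,"dy":9.2,"dz":0.1,"twist":0,"claw":0.1},
  {"dx":0,"dy":10.6,"dz":0.1,"twist":0,"claw":0.1},
  {"dx":0,"dy":10.6,"dz":0.1,"twist":0,"claw":0.1},
  {"dx":0,"dy":10.6,"dz":1,"twist":0,"claw":0.1},
  {"dx":0,"dy":10.6,"dz":1.7,"twist":0,"claw":0.1},
])

```text
time_s: 15.72
position: [0.5932, -0.0551, 0.147]
tcp_rot: [[0.998, 0.056, 0.013], [0.056, -0.998, -0.007], [0.012, 0.008, -1.0]]
force: [-2.2, -0.5, 31.3]
opening: 0.274
```

```bash
python3 look.py 13;python3 -c "
from h import *
tgt([0,-.126,.144],0)
im=cv2.imread('pics/top13.png'); c=im[195:232,188:285]; cv2.imwrite('pics/topc13.png',cv2.resize(c,None,fx=8.2,fy=8.2,interpolation=cv2.INTER_CUBIC))"
```

```text
t 15.82 pos [ 0.5934 -0.0547  0.147 ] F [-0.  -1.1  1.1] op 0.273 -> W [ 0.5938 -0.0555  0.144 ] d [0.03 0.08 0.3 ] twist 0.004190632727670618
```

View pics/l13.png

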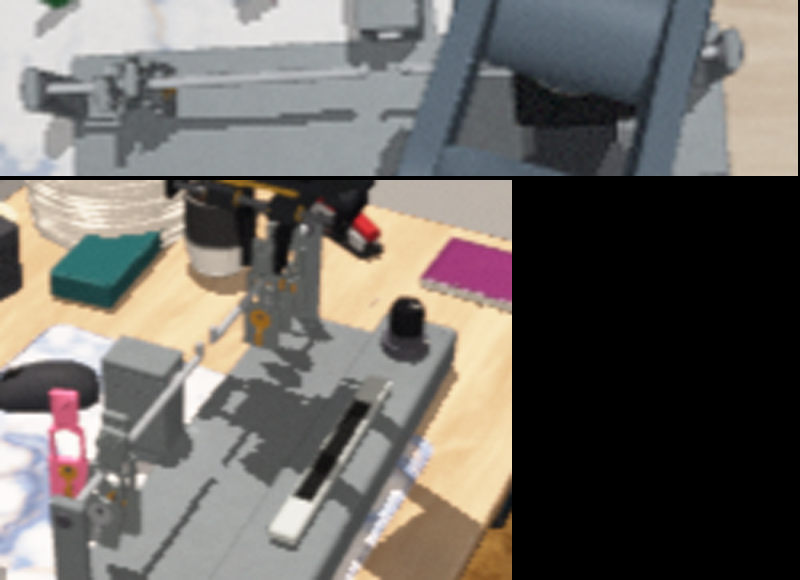

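View pics/topc13.png

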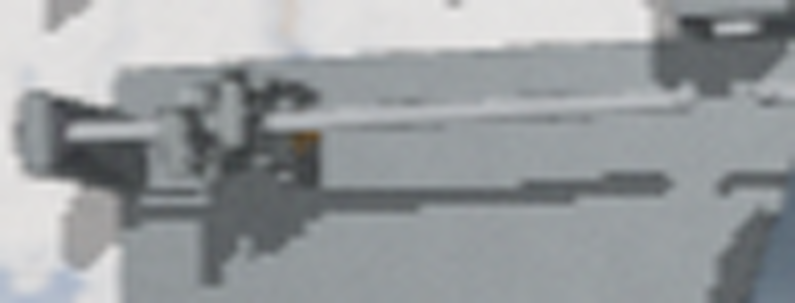

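Request:
arm_command([
  {"dx":0,"dy":0,"dz":0.1,"twist":0,"claw":0.6},
  {"dx":0,"dy":0,"dz":0.1,"twist":0,"claw":0.6},
  {"dx":0,"dy":0,"dz":0.1,"twist":0,"claw":0.6},
  {"dx":0,"dy":0,"dz":0.1,"twist":0,"claw":0.6},
  {"dx":0,"dy":0,"dz":-2,"twist":0,"claw":0.6},
  {"dx":0,"dy":0,"dz":-5,"twist":0,"claw":0.6},
  {"dx":0,"dy":0,"dz":-6,"twist":0,"claw":0.5},
])

```text
time_s: 16.4
position: [0.5945, -0.0544, 0.2101]
tcp_rot: [[0.998, 0.058, 0.018], [0.058, -0.998, -0.009], [0.017, 0.01, -1.0]]
force: [1.0, -0.4, 0.2]
opening: 0.562
```

```bash
python3 look.py 14;python3 -c "
from h import *
tgt([0,.1617,.205],0)
im=cv2.imread('pics/scene14.png')
cv2.imwrite('pics/c14.png',cv2.resize(im[200:300,250:330],None,fx=7,fy=5.8,interpolation=cv2.INTER_CUBIC))
im=cv2.imread('pics/top14.png'); c=im[195:232,188:285]; cv2.imwrite('pics/topc14.png',cv2.resize(c,None,fx=8.2,fy=8.2,interpolation=cv2.INTER_CUBIC))
for y,z in((180,.17),):pass
q=Q
for x,y in[(178,140),(232,113)]:
    p=back((188+x/8.2,195+y/8.2),.174);d=p[:2]-q[:2];c,s=np.cos(q[2]),np.sin(q[2])
    print('stand',(c*d[0]+s*d[1]).round(4),(-s*d[0]+c*d[1]).round(4))"
```

```text
t 16.5 pos [ 0.5944 -0.0545  0.2093] F [ 0.6  0.5 -0.7] op 0.527 -> W [0.5771 0.2317 0.205 ] d [ -0.06 -28.68   0.14] twist 0.025396355050617103
stand -0.0072 0.1832
stand 0.0009 0.1647
```

View pics/c14.png

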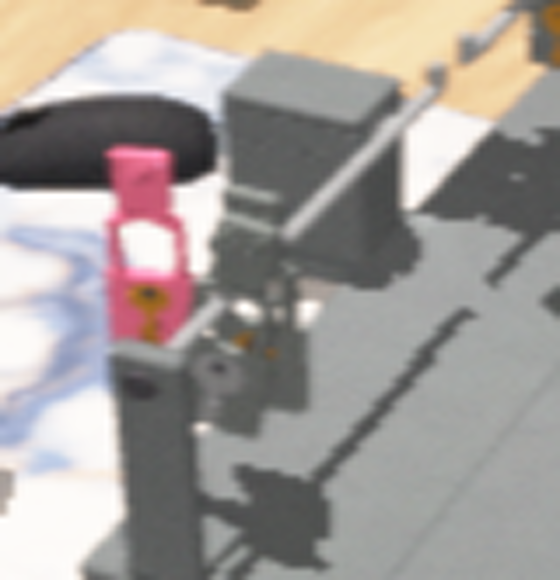

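View pics/topc14.png

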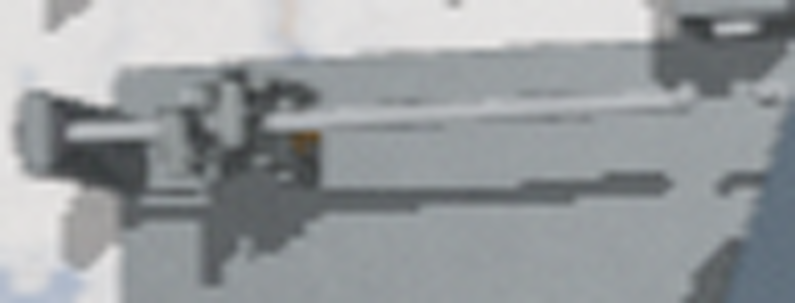

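View pics/l14.png

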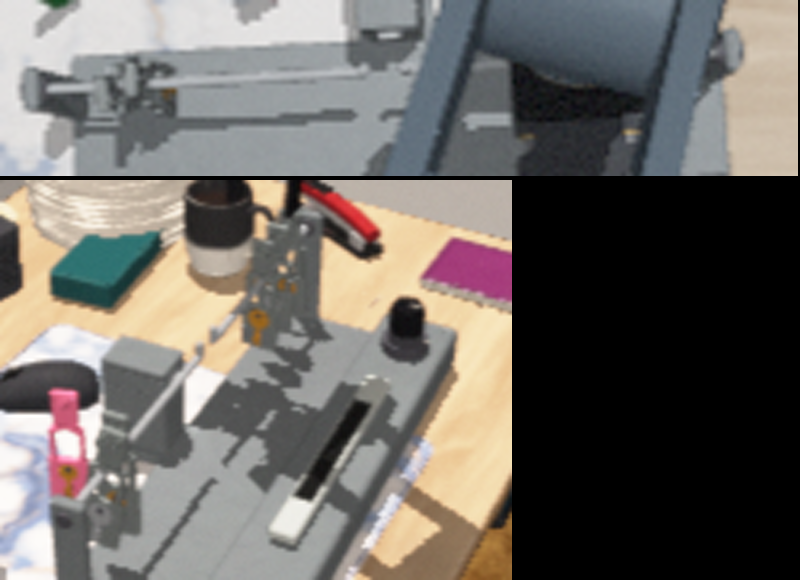

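Request:
arm_command([
  {"dx":0,"dy":-4.1,"dz":0,"twist":0,"claw":0.5},
  {"dx":0,"dy":-8.2,"dz":0,"twist":0,"claw":0.5},
  {"dx":0,"dy":-12.3,"dz":0,"twist":0,"claw":0.5},
  {"dx":0,"dy":-16.4,"dz":0,"twist":0,"claw":0.5},
  {"dx":0,"dy":-20.5,"dz":0,"twist":0,"claw":0.5},
  {"dx":0,"dy":-24.6,"dz":0,"twist":0,"claw":0.5},
  {"dx":0,"dy":-28.0,"dz":0,"twist":0,"claw":0.5},
  {"dx":0,"dy":-28.6,"dz":0,"twist":0,"claw":0.5},
])

```text
time_s: 17.17
position: [0.5756, 0.2365, 0.2045]
tcp_rot: [[0.998, 0.063, 0.015], [0.063, -0.998, -0.007], [0.015, 0.008, -1.0]]
force: [0.1, 0.2, 0.4]
opening: 0.502
```

```bash
python3 look.py 15; python3 -c "
from h import *
tgt([0,.1617,.144],0)
im=cv2.imread('pics/scene15.png')
cv2.imwrite('pics/c15.png',cv2.resize(im[180:290,240:330],None,fx=7,fy=5.4,interpolation=cv2.INTER_CUBIC))
print(bot.read_state()['tcp_rot'].round(3))"
```

```text
t 17.27 pos [0.5763 0.2327 0.2046] F [-0.4 -1.3 -0.2] op 0.503 -> W [0.5771 0.2317 0.144 ] d [-0.01  0.04  6.06] twist 0.24247386990887776
[[ 0.998  0.062  0.015]
 [ 0.062 -0.998 -0.01 ]
 [ 0.015  0.011 -1.   ]]
```

View pics/c15.png

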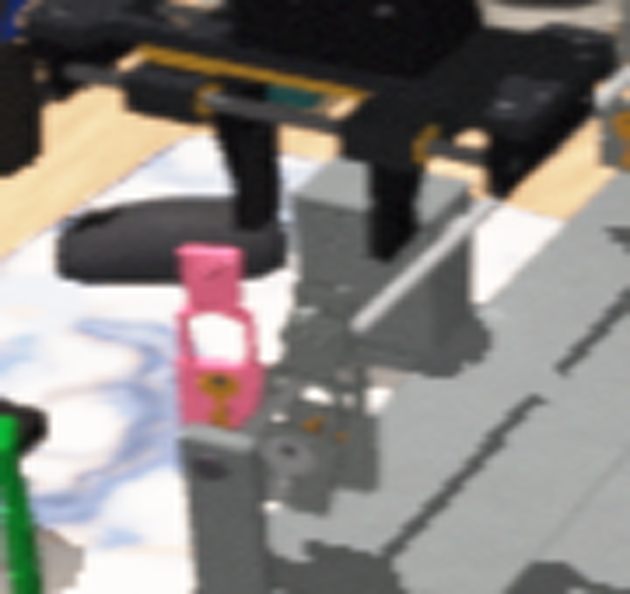

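Request:
arm_command([
  {"dx":0,"dy":0.05,"dz":1.5,"twist":0,"claw":0.5},
  {"dx":0,"dy":0.05,"dz":3,"twist":0,"claw":0.5},
  {"dx":0,"dy":0.05,"dz":4.5,"twist":0,"claw":0.5},
  {"dx":0,"dy":0.05,"dz":6,"twist":0,"claw":0.5},
  {"dx":0,"dy":0.05,"dz":6,"twist":0,"claw":0.5},
  {"dx":0,"dy":0.05,"dz":6,"twist":0,"claw":0.1},
  {"dx":0,"dy":0.05,"dz":6,"twist":0,"claw":0.1},
  {"dx":0,"dy":0.05,"dz":6,"twist":0,"claw":0.1},
])

```text
time_s: 17.93
position: [0.5781, 0.231, 0.1456]
tcp_rot: [[0.998, 0.061, 0.017], [0.061, -0.998, -0.01], [0.016, 0.011, -1.0]]
force: [-0.3, 0.2, 0.4]
opening: 0.352
```

Request:
arm_command([
  {"dx":0,"dy":0,"dz":0,"twist":0,"claw":0.1},
  {"dx":0,"dy":0,"dz":0,"twist":0,"claw":0.1},
  {"dx":0,"dy":0,"dz":-0.5,"twist":0,"claw":0.1},
  {"dx":0,"dy":0,"dz":-1.0,"twist":0,"claw":0.1},
  {"dx":0,"dy":0,"dz":-1.5,"twist":0,"claw":0.1},
  {"dx":0,"dy":0,"dz":-1.9,"twist":0,"claw":0.1},
  {"dx":0,"dy":0,"dz":-1.9,"twist":0,"claw":0.1},
])

```text
time_s: 18.52
position: [0.5786, 0.2315, 0.1661]
tcp_rot: [[0.998, 0.061, 0.02], [0.061, -0.998, -0.009], [0.019, 0.01, -1.0]]
force: [-0.4, 0.1, -0.6]
opening: 0.271
```

```bash
python3 look.py 16; python3 -c "
from h import *
tgt([0,-.097,.163],0)
im=cv2.imread('pics/scene16.png')
cv2.imwrite('pics/c16.png',cv2.resize(im[180:290,240:330],None,fx=7,fy=5.4,interpolation=cv2.INTER_CUBIC))"
```

```text
t 18.62 pos [0.5779 0.2313 0.165 ] F [ 0.5 -0.1 -0.1] op 0.271 -> W [ 0.5921 -0.0266  0.163 ] d [-0.17 25.82  0.47] twist 0.20245096325717782
```

View pics/c16.png

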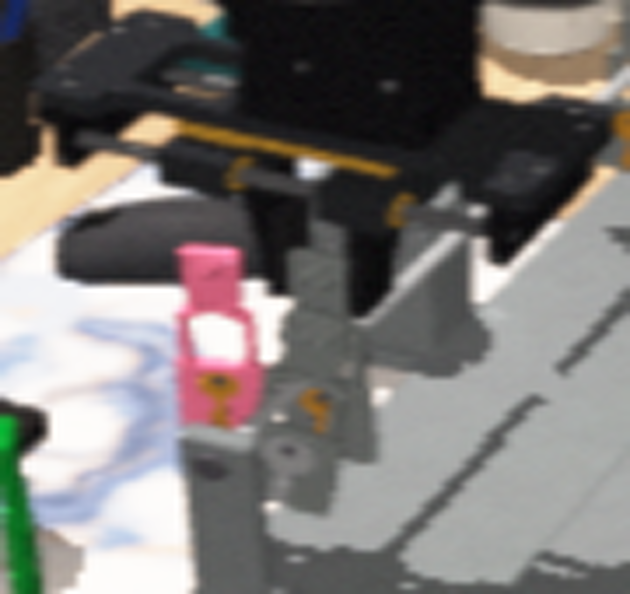

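Request:
arm_command([
  {"dx":0,"dy":1,"dz":0.1,"twist":0,"claw":0.1},
  {"dx":0,"dy":2.5,"dz":0.1,"twist":0,"claw":0.1},
  {"dx":0,"dy":4.5,"dz":0.1,"twist":0,"claw":0.1},
  {"dx":-0.05,"dy":6.5,"dz":0.15,"twist":0,"claw":0.1},
  {"dx":-0.05,"dy":8.5,"dz":0.2,"twist":0,"claw":0.1},
  {"dx":-0.1,"dy":10.5,"dz":0.2,"twist":0,"claw":0.1},
  {"dx":-0.1,"dy":12,"dz":0.25,"twist":0,"claw":0.1},
  {"dx":-0.1,"dy":13,"dz":0.25,"twist":0,"claw":0.1},
])

```text
time_s: 19.28
position: [0.5846, 0.0984, 0.1635]
tcp_rot: [[0.998, 0.059, 0.017], [0.059, -0.998, -0.01], [0.016, 0.011, -1.0]]
force: [0.7, 0.7, -0.4]
opening: 0.269
```

```bash
python3 -c "
from h import *
tgt([0,-.097,.163],0)"
```

```text
t 19.28 pos [0.5846 0.0984 0.1635] F [ 0.7  0.7 -0.4] op 0.269 -> W [ 0.5921 -0.0266  0.163 ] d [1.000e-02 1.251e+01 1.900e-01] twist 0.0760013847313985
```

Request:
arm_command([
  {"dx":0,"dy":1.5,"dz":0,"twist":0,"claw":0.1},
  {"dx":0,"dy":3,"dz":0,"twist":0,"claw":0.1},
  {"dx":0,"dy":5,"dz":0.05,"twist":0,"claw":0.1},
  {"dx":0,"dy":7,"dz":0.1,"twist":0,"claw":0.1},
  {"dx":0,"dy":9,"dz":0.1,"twist":0,"claw":0.1},
  {"dx":0,"dy":11,"dz":0.15,"twist":0,"claw":0.1},
  {"dx":0,"dy":12.5,"dz":0.15,"twist":0,"claw":0.1},
  {"dx":0,"dy":12.5,"dz":0.15,"twist":0,"claw":0.1},
])

```text
time_s: 19.95
position: [0.5923, -0.03, 0.1633]
tcp_rot: [[0.998, 0.056, 0.017], [0.056, -0.998, -0.012], [0.017, 0.013, -1.0]]
force: [0.2, 0.2, -0.8]
opening: 0.273
```

Request:
arm_command([
  {"dx":0,"dy":0,"dz":0.6,"twist":0,"claw":0.1},
  {"dx":0,"dy":0,"dz":1.2,"twist":0,"claw":0.1},
  {"dx":0,"dy":0,"dz":1.6,"twist":0,"claw":0.1},
  {"dx":0,"dy":0,"dz":1.6,"twist":0,"claw":0.1},
])

```text
time_s: 20.28
position: [0.5921, -0.0295, 0.1467]
tcp_rot: [[0.998, 0.057, 0.016], [0.057, -0.998, -0.012], [0.015, 0.013, -1.0]]
force: [0.1, 0.7, -0.4]
opening: 0.273
```

```bash
python3 look.py 17; python3 -c "
from h import *
tgt([0,-.097,.147],0)
im=cv2.imread('pics/top17.png'); c=im[195:232,188:285]; cv2.imwrite('pics/topc17.png',cv2.resize(c,None,fx=8.2,fy=8.2,interpolation=cv2.INTER_CUBIC))
"
```

```text
t 20.38 pos [ 0.5922 -0.0293  0.1468] F [ 0.1  0.3 -0.4] op 0.27 -> W [ 0.5921 -0.0266  0.147 ] d [ 0.   -0.27 -0.03] twist -0.047635004735610664
```

View pics/l17.png

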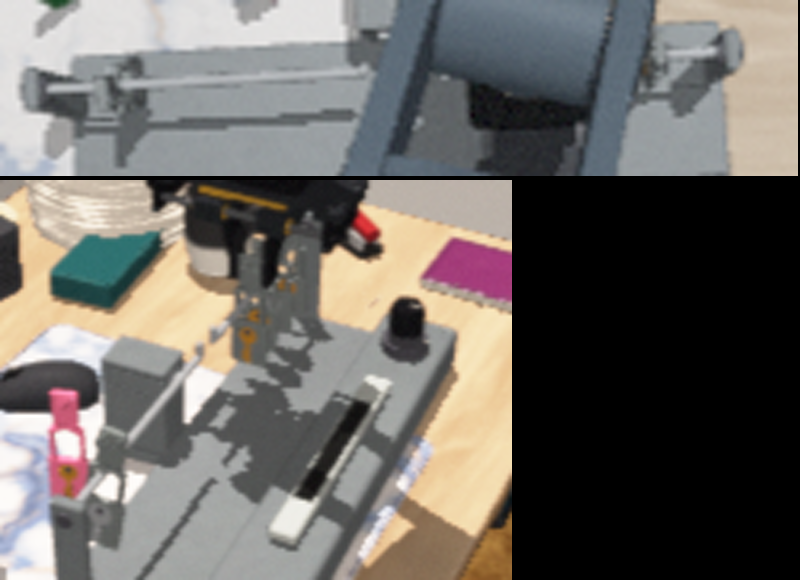

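View pics/topc17.png

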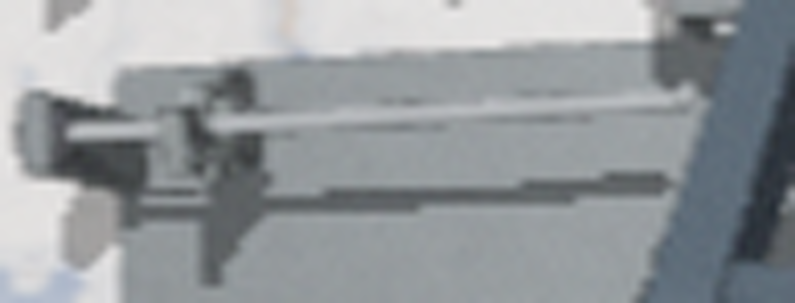

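Request:
arm_command([
  {"dx":0,"dy":0,"dz":0.1,"twist":0,"claw":0.6},
  {"dx":0,"dy":0,"dz":0.1,"twist":0,"claw":0.6},
  {"dx":0,"dy":0,"dz":0.1,"twist":0,"claw":0.6},
  {"dx":0,"dy":0,"dz":0.1,"twist":0,"claw":0.6},
  {"dx":0,"dy":0,"dz":-2,"twist":0,"claw":0.6},
  {"dx":0,"dy":0,"dz":-5,"twist":0,"claw":0.6},
  {"dx":0,"dy":0,"dz":-6,"twist":0,"claw":0.6},
])

```text
time_s: 20.97
position: [0.5932, -0.0289, 0.2101]
tcp_rot: [[0.998, 0.057, 0.022], [0.057, -0.998, -0.013], [0.021, 0.014, -1.0]]
force: [1.0, 0.2, -0.9]
opening: 0.591
```

```bash
python3 look.py 18; python3 -c "
from h import *
tgt([-.005,.183,.21],0)
im=cv2.imread('pics/scene18.png')
cv2.imwrite('pics/c18.png',cv2.resize(im[210:290,250:310],None,fx=9,fy=7,interpolation=cv2.INTER_CUBIC))
print((proj(s2w([[0,.183,.175],[-.012,.183,.175],[.012,.183,.175],[0,.183,.139],[-.019,.183,.053],[.019,.183,.053]],Q),'scene')-[250,210])*[9,7])
"
```

```text
t 21.07 pos [ 0.593  -0.0289  0.2092] F [ 0.3  0.1 -0.1] op 0.597 -> W [0.5709 0.2527 0.21  ] d [ -0.6  -28.23  -0.48] twist -0.03916146142734078
[[295.6066394  184.06715278]
 [334.22144894 192.95596506]
 [257.2725534  175.24296075]
 [301.01957166 263.03756722]
 [371.08808993 455.69037025]
 [255.9724514  426.43616964]]
```

View pics/c18.png

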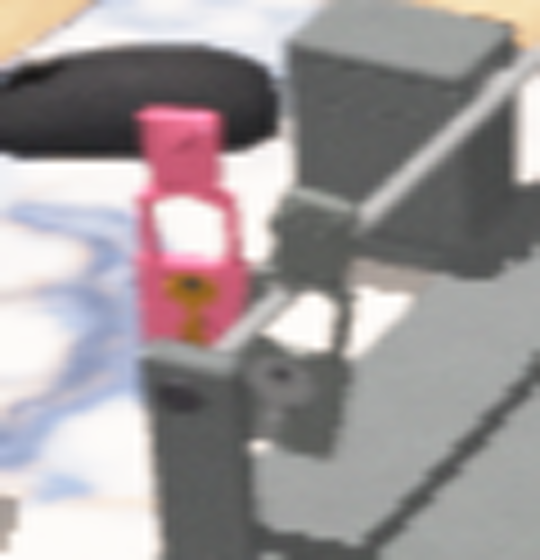

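View pics/l18.png

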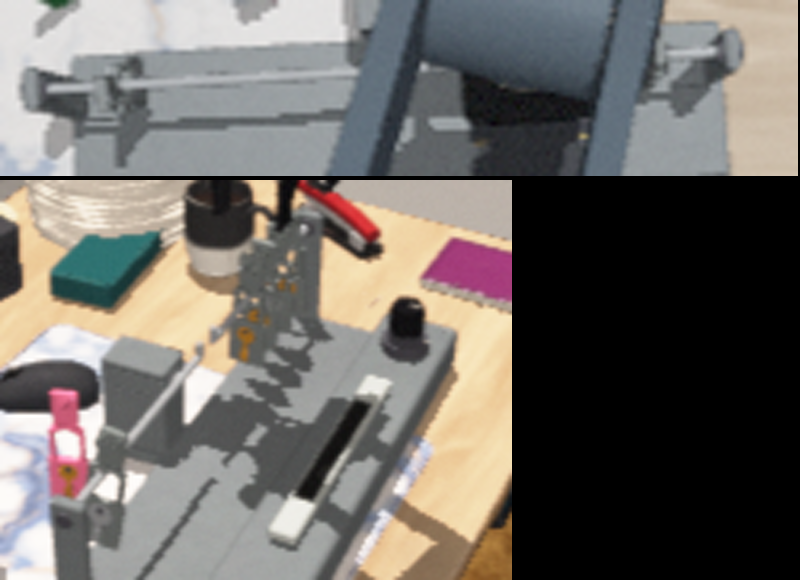

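Request:
arm_command([
  {"dx":-0.1,"dy":-4.1,"dz":-0.1,"twist":0,"claw":0.6},
  {"dx":-0.2,"dy":-8.2,"dz":-0.2,"twist":0,"claw":0.6},
  {"dx":-0.3,"dy":-12.3,"dz":-0.3,"twist":0,"claw":0.6},
  {"dx":-0.4,"dy":-16.4,"dz":-0.4,"twist":0,"claw":0.6},
  {"dx":-0.6,"dy":-20.5,"dz":-0.4,"twist":0,"claw":0.6},
  {"dx":-0.6,"dy":-24.6,"dz":-0.4,"twist":0,"claw":0.6},
  {"dx":-0.6,"dy":-27.8,"dz":-0.4,"twist":0,"claw":0.6},
  {"dx":-0.6,"dy":-28.2,"dz":-0.4,"twist":0,"claw":0.6},
])

```text
time_s: 21.73
position: [0.569, 0.2577, 0.2073]
tcp_rot: [[0.998, 0.062, 0.02], [0.062, -0.998, -0.011], [0.019, 0.012, -1.0]]
force: [0.6, -0.5, 0.4]
opening: 0.598
```

```bash
python3 look.py 19; python3 -c "
from h import *
tgt([-.005,.183,.145],0)
im=cv2.imread('pics/scene19.png')
cv2.imwrite('pics/c19.png',cv2.resize(im[190:290,235:325],None,fx=7,fy=5.8,interpolation=cv2.INTER_CUBIC))
"
```

```text
t 21.83 pos [0.5696 0.2536 0.2075] F [ 1.1 -0.8  0.4] op 0.603 -> W [0.5709 0.2527 0.145 ] d [0.   0.01 6.25] twist 0.1559092511058111
```

View pics/c19.png

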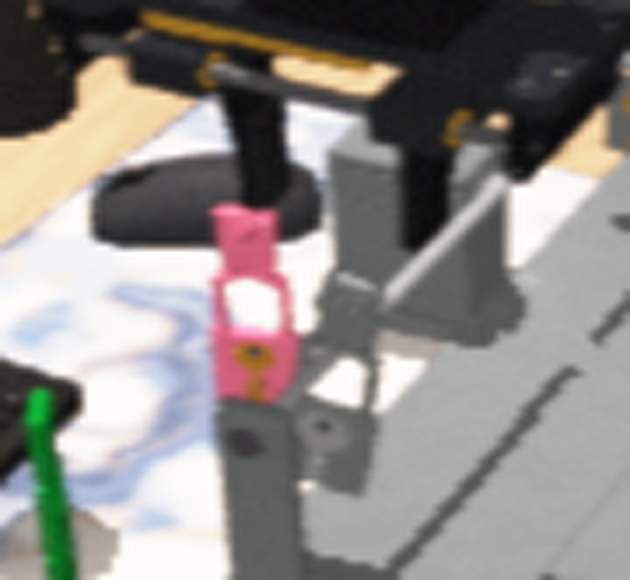

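View pics/l19.png

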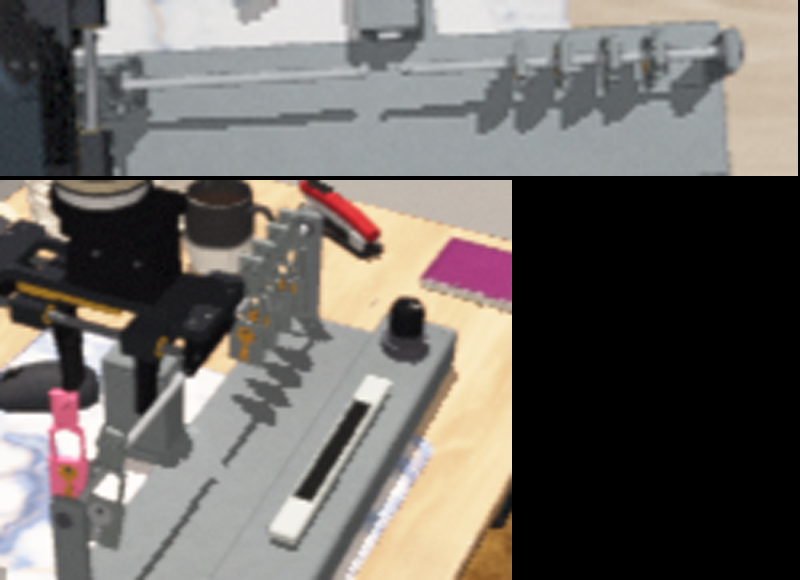

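Request:
arm_command([
  {"dx":0,"dy":0,"dz":1.5,"twist":0,"claw":0.6},
  {"dx":0,"dy":0,"dz":3,"twist":0,"claw":0.6},
  {"dx":0,"dy":0,"dz":4.5,"twist":0,"claw":0.6},
  {"dx":0,"dy":0,"dz":6.2,"twist":0,"claw":0.6},
  {"dx":0,"dy":0,"dz":6.2,"twist":0,"claw":0.6},
  {"dx":0,"dy":0,"dz":6.2,"twist":0,"claw":0.1},
  {"dx":0,"dy":0,"dz":6.2,"twist":0,"claw":0.1},
  {"dx":0,"dy":0,"dz":6.2,"twist":0,"claw":0.1},
])

```text
time_s: 22.5
position: [0.5718, 0.2523, 0.1465]
tcp_rot: [[0.998, 0.059, 0.022], [0.06, -0.998, -0.013], [0.021, 0.015, -1.0]]
force: [-0.1, -0.4, 0.2]
opening: 0.456
```

Request:
arm_command([
  {"dx":0,"dy":0,"dz":0,"twist":0,"claw":0.1},
  {"dx":0,"dy":0,"dz":0,"twist":0,"claw":0.1},
  {"dx":0,"dy":0,"dz":0,"twist":0,"claw":0.1},
])

```text
time_s: 22.75
position: [0.5728, 0.2523, 0.1477]
tcp_rot: [[0.998, 0.059, 0.025], [0.06, -0.998, -0.013], [0.024, 0.014, -1.0]]
force: [-0.1, -0.3, 1.4]
opening: 0.277
```

```bash
python3 look.py 20; python3 -c "
from h import *
tgt([0,.183,.163],0)
im=cv2.imread('pics/scene20.png')
cv2.imwrite('pics/c20.png',cv2.resize(im[190:290,235:325],None,fx=7,fy=5.8,interpolation=cv2.INTER_CUBIC))
"
```

```text
t 22.85 pos [0.5728 0.2524 0.1476] F [ 0.8 -0.9  3.6] op 0.274 -> W [0.5759 0.253  0.163 ] d [ 0.35 -0.02 -1.53] twist 0.1202852568781907
```

View pics/c20.png

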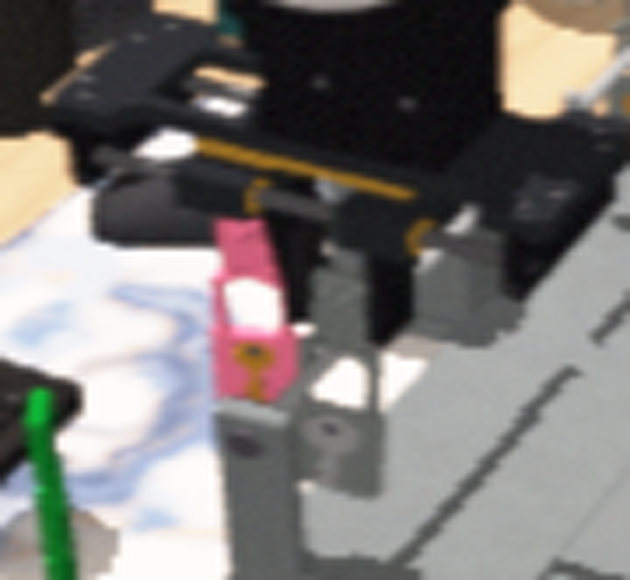

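```bash
python3 -c "
from h import *
im=cv2.imread('pics/scene20.png')
cv2.imwrite('pics/c20b.png',cv2.resize(im[220:280,270:300],None,fx=14,fy=9.5,interpolation=cv2.INTER_CUBIC))
print((proj(s2w([[-.003,.183,.175],[-.015,.183,.175],[.009,.183,.175],[-.003,.183,.139],[-.022,.183,.053],[.016,.183,.053]],Q),'scene')-[270,220])*[14,9.5])
"
```

```text
[[194.80829484 157.81300935]
 [254.98569611 169.89847271]
 [135.06877165 145.81548532]
 [202.9745081  265.03076369]
 [311.55241618 526.60839543]
 [132.17513617 486.83786513]]
```

View pics/c20b.png

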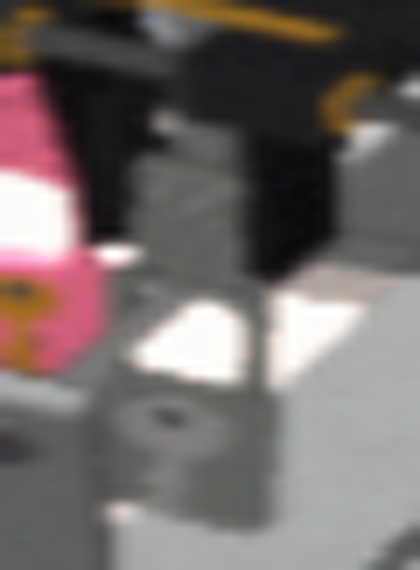

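Request:
arm_command([
  {"dx":0,"dy":0,"dz":-0.5,"twist":0,"claw":0.1},
  {"dx":0,"dy":0,"dz":-1.0,"twist":0,"claw":0.1},
  {"dx":0.1,"dy":0,"dz":-1.5,"twist":0,"claw":0.1},
  {"dx":0.1,"dy":0,"dz":-1.8,"twist":0,"claw":0.1},
  {"dx":0.1,"dy":0,"dz":-1.8,"twist":0,"claw":0.1},
])

```text
time_s: 23.27
position: [0.5738, 0.2529, 0.1666]
tcp_rot: [[0.998, 0.06, 0.026], [0.06, -0.998, -0.013], [0.025, 0.014, -1.0]]
force: [0.7, -0.2, -1.1]
opening: 0.277
```

```bash
python3 look.py 21; python3 -c "
from h import *
tgt([0,-.062,.163],0)
print(bot.read_state()['tcp_rot'].round(3))
im=cv2.imread('pics/scene21.png')
cv2.imwrite('pics/c21.png',cv2.resize(im[200:280,260:310],None,fx=10,fy=7.3,interpolation=cv2.INTER_CUBIC))
"
```

```text
t 23.37 pos [0.5732 0.2527 0.1657] F [ 0.3  0.2 -0.4] op 0.275 -> W [0.5901 0.0084 0.163 ] d [ 0.21 24.49  0.63] twist 0.12304683985635734
[[ 0.998  0.06   0.025]
 [ 0.06  -0.998 -0.013]
 [ 0.024  0.015 -1.   ]]
```

View pics/c21.png

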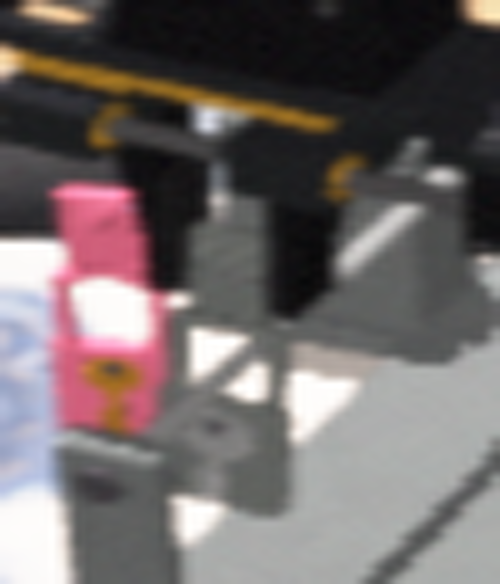

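```bash
python3 -c "
from h import *
f=lambda p:((proj(s2w(p,Q),'scene')-[260,200])*[10,7.3]).round(0)
print(f([[0,.183,.131],[0,.187,.131],[0,.179,.131]]))
for l in(.010,.014,.018,.022): print(l,f([[-.002-.012,.187,.175+l],[-.002+.012,.187,.175+l],[.004-.019,.187,.053+l],[.004+.019,.187,.053+l]]).tolist())
"
```

```text
[[236. 365.]
 [228. 372.]
 [243. 358.]]
0.01 [[269.0, 259.0], [183.0, 241.0], [290.0, 531.0], [162.0, 501.0]]
0.014 [[269.0, 250.0], [182.0, 231.0], [290.0, 523.0], [161.0, 492.0]]
0.018 [[268.0, 240.0], [182.0, 222.0], [289.0, 514.0], [160.0, 484.0]]
0.022 [[267.0, 231.0], [181.0, 212.0], [289.0, 506.0], [159.0, 475.0]]
```

Request:
arm_command([
  {"dx":0,"dy":1,"dz":0,"twist":0,"claw":0.1},
  {"dx":0,"dy":2.5,"dz":0.05,"twist":0,"claw":0.1},
  {"dx":0,"dy":4.5,"dz":0.05,"twist":0,"claw":0.1},
  {"dx":0,"dy":6.5,"dz":0.1,"twist":0,"claw":0.1},
  {"dx":0,"dy":8.5,"dz":0.1,"twist":0,"claw":0.1},
  {"dx":0,"dy":10.5,"dz":0.15,"twist":0,"claw":0.1},
  {"dx":0,"dy":12,"dz":0.15,"twist":0,"claw":0.1},
  {"dx":0,"dy":13,"dz":0.2,"twist":0,"claw":0.1},
])

```text
time_s: 24.03
position: [0.5809, 0.1199, 0.1654]
tcp_rot: [[0.998, 0.057, 0.024], [0.058, -0.998, -0.014], [0.023, 0.015, -1.0]]
force: [0.1, -0.4, -0.4]
opening: 0.277
```

```bash
python3 look.py 22; python3 -c "
from h import *
tgt([0,-.062,.166],0)"
```

```text
t 24.13 pos [0.5811 0.1205 0.1654] F [ 1.  -0.2 -0.3] op 0.275 -> W [0.5901 0.0084 0.166 ] d [ 0.26 11.24  0.12] twist -0.056727762673318693
```

View pics/l22.png

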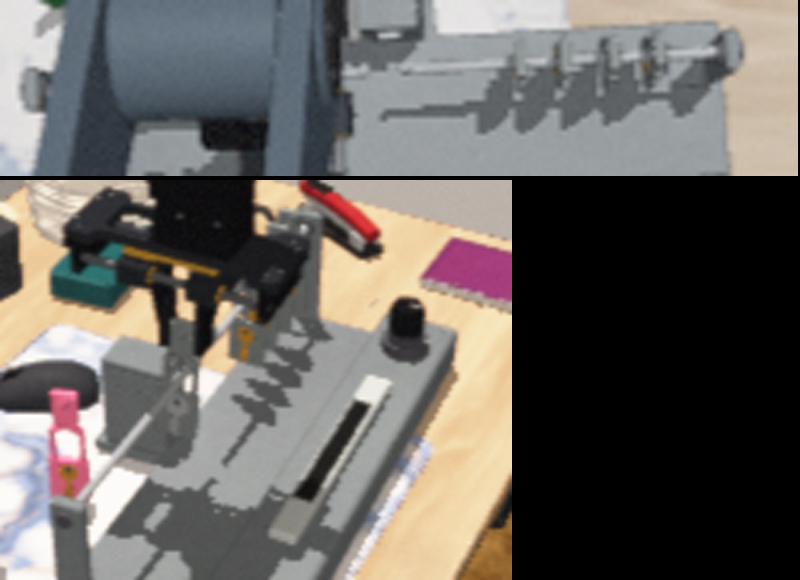

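Request:
arm_command([
  {"dx":0.05,"dy":1.2,"dz":0,"twist":0,"claw":0.1},
  {"dx":0.1,"dy":2.7,"dz":0,"twist":0,"claw":0.1},
  {"dx":0.1,"dy":4.2,"dz":0,"twist":0,"claw":0.1},
  {"dx":0.1,"dy":5.7,"dz":0.05,"twist":0,"claw":0.1},
  {"dx":0.1,"dy":7.2,"dz":0.1,"twist":0,"claw":0.1},
  {"dx":0.1,"dy":9,"dz":0.1,"twist":0,"claw":0.1},
  {"dx":0.1,"dy":10.6,"dz":0.1,"twist":0,"claw":0.1},
  {"dx":0.1,"dy":11,"dz":0.1,"twist":0,"claw":0.1},
])

```text
time_s: 24.8
position: [0.5887, 0.0085, 0.1661]
tcp_rot: [[0.998, 0.055, 0.024], [0.056, -0.998, -0.015], [0.024, 0.016, -1.0]]
force: [0.0, -0.2, 0.1]
opening: 0.274
```

Request:
arm_command([
  {"dx":0,"dy":0,"dz":0.6,"twist":0,"claw":0.1},
  {"dx":0,"dy":0,"dz":1.2,"twist":0,"claw":0.1},
  {"dx":0,"dy":0,"dz":1.6,"twist":0,"claw":0.1},
  {"dx":0,"dy":0,"dz":1.6,"twist":0,"claw":0.1},
])

```text
time_s: 25.13
position: [0.5879, 0.0094, 0.1485]
tcp_rot: [[0.998, 0.057, 0.021], [0.057, -0.998, -0.014], [0.02, 0.015, -1.0]]
force: [-0.1, 0.7, -0.4]
opening: 0.273
```

```bash
python3 look.py 23; python3 -c "
from h import *
tgt([0,-.062,.147],0)
im=cv2.imread('pics/scene23.png')
cv2.imwrite('pics/c23.png',cv2.resize(im[165:240,290:360],None,fx=8.5,fy=7.3,interpolation=cv2.INTER_CUBIC))"
```

```text
t 25.23 pos [0.5887 0.0092 0.1495] F [-0.5 -0.3  0. ] op 0.275 -> W [0.5901 0.0084 0.147 ] d [0.13 0.09 0.26] twist -0.050452337736771824
```

View pics/c23.png

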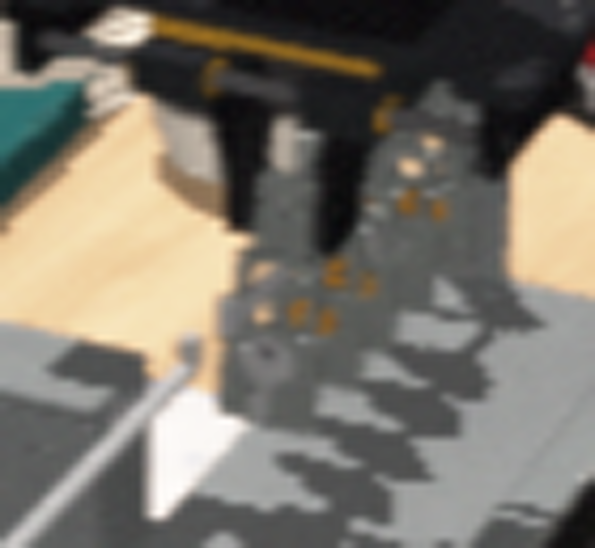

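Request:
arm_command([
  {"dx":0,"dy":0,"dz":0.2,"twist":0,"claw":0.1},
  {"dx":0,"dy":0,"dz":0.2,"twist":0,"claw":0.6},
  {"dx":0,"dy":0,"dz":0.2,"twist":0,"claw":0.6},
  {"dx":0,"dy":0,"dz":0.2,"twist":0,"claw":0.6},
  {"dx":0,"dy":0,"dz":0.2,"twist":0,"claw":0.6},
  {"dx":0,"dy":0,"dz":-2,"twist":0,"claw":0.6},
  {"dx":0,"dy":0,"dz":-5,"twist":0,"claw":0.6},
  {"dx":0,"dy":0,"dz":-8,"twist":0,"claw":0.6},
])

```text
time_s: 25.9
position: [0.5861, 0.0104, 0.2297]
tcp_rot: [[0.998, 0.056, 0.021], [0.057, -0.998, -0.014], [0.02, 0.015, -1.0]]
force: [0.3, -0.8, 0.5]
opening: 0.589
```

```bash
python3 look.py 24; python3 -c "
from h import *
tgt([-.125,-.195,.24],90+36)
im=cv2.imread('pics/top24.png');cv2.imwrite('pics/t24.png',cv2.resize(im[165:275,185:375],None,fx=4.2,fy=4.2,interpolation=cv2.INTER_CUBIC))
im=cv2.imread('pics/scene24.png')
cv2.imwrite('pics/c24.png',cv2.resize(im[150:290,250:410],None,fx=5,fy=4.2,interpolation=cv2.INTER_CUBIC));s=bot.read_state();print(s['joint_positions'].round(1))"
```

```text
t 26.0 pos [0.5904 0.0098 0.235 ] F [0.6 0.4 0.2] op 0.599 -> W [ 0.473  -0.1316  0.24  ] d [-12.51  13.47  -0.68] twist -126.0392448230695
[ -9.6  25.9  87.9  -0.6  64.  -12.6]
```

View pics/c24.png

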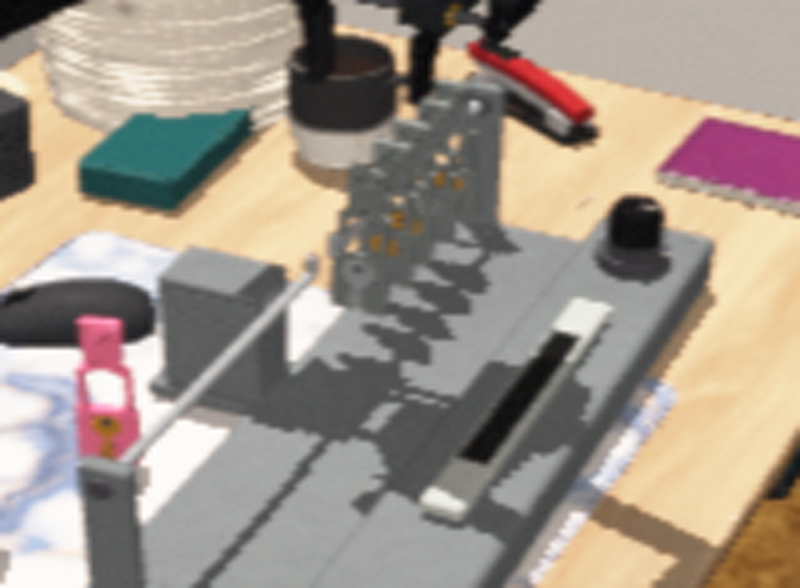

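View pics/t24.png

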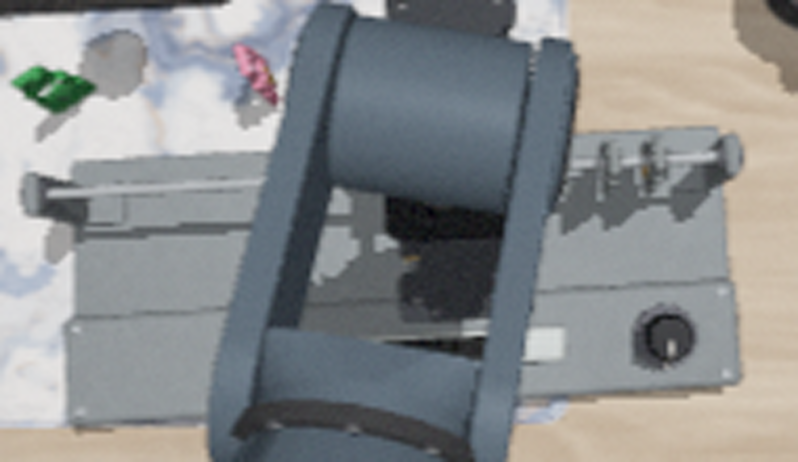

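Request:
arm_command([
  {"dx":-1.5,"dy":1.5,"dz":0,"twist":7,"claw":0.6},
  {"dx":-3,"dy":3.5,"dz":0,"twist":14,"claw":0.6},
  {"dx":-5,"dy":5.5,"dz":0,"twist":21,"claw":0.6},
  {"dx":-7,"dy":7.5,"dz":0,"twist":28,"claw":0.6},
  {"dx":-9,"dy":9.5,"dz":0,"twist":35,"claw":0.6},
  {"dx":-11,"dy":11.5,"dz":0,"twist":42,"claw":0.6},
  {"dx":-12.5,"dy":13.5,"dz":0,"twist":49,"claw":0.6},
  {"dx":-12.5,"dy":13.5,"dz":0,"twist":54,"claw":0.6},
])

```text
time_s: 26.67
position: [0.4707, -0.1347, 0.2328]
tcp_rot: [[0.625, -0.78, 0.032], [-0.78, -0.626, -0.017], [0.034, -0.015, -0.999]]
force: [0.1, 0.7, -0.2]
opening: 0.599
```

```bash
python3 look.py 25; python3 -c "
from h import *
tgt([-.125,-.195,.12],-54);print(bot.read_state()['tcp_rot'].round(3))"
```

```text
t 26.77 pos [ 0.4726 -0.1329  0.233 ] F [-0.1  0.4 -0.3] op 0.603 -> W [ 0.473  -0.1316  0.12  ] d [-0.46  0.08 11.29] twist -0.20469021527091513
[[ 0.63  -0.775  0.034]
 [-0.775 -0.631 -0.016]
 [ 0.034 -0.017 -0.999]]
```

View pics/l25.png

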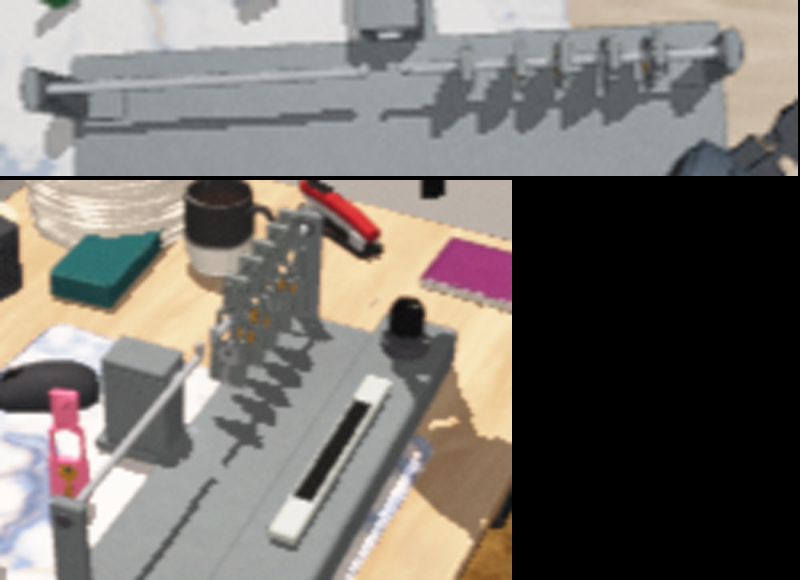

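Request:
arm_command([
  {"dx":-0.4,"dy":0.1,"dz":3,"twist":0,"claw":0.6},
  {"dx":-0.4,"dy":0.1,"dz":6,"twist":0,"claw":0.6},
  {"dx":-0.4,"dy":0.1,"dz":9,"twist":0,"claw":0.6},
  {"dx":-0.4,"dy":0.1,"dz":11.3,"twist":0,"claw":0.6},
  {"dx":-0.4,"dy":0.1,"dz":11.3,"twist":0,"claw":0.6},
  {"dx":-0.4,"dy":0.1,"dz":11.3,"twist":0,"claw":0.6},
])

```text
time_s: 27.27
position: [0.4728, -0.1313, 0.119]
tcp_rot: [[0.632, -0.774, 0.032], [-0.774, -0.633, -0.014], [0.031, -0.016, -0.999]]
force: [0.0, -0.3, 0.7]
opening: 0.601
```

```bash
python3 look.py 26; python3 -c "
from h import *
tgt([-.125,-.195,.07],-54);print(bot.read_state()['tcp_rot'].round(3))
im=cv2.imread('pics/scene26.png')
cv2.imwrite('pics/c26.png',cv2.resize(im[150:260,330:430],None,fx=6,fy=5.2,interpolation=cv2.INTER_CUBIC))"
```

```text
t 27.37 pos [ 0.4743 -0.1323  0.1209] F [-0.5  0.2  0.6] op 0.6 -> W [ 0.473  -0.1316  0.07  ] d [-0.31  0.15  5.08] twist -0.11208337657652123
[[ 0.632 -0.774  0.036]
 [-0.774 -0.632 -0.017]
 [ 0.036 -0.018 -0.999]]
```

View pics/c26.png

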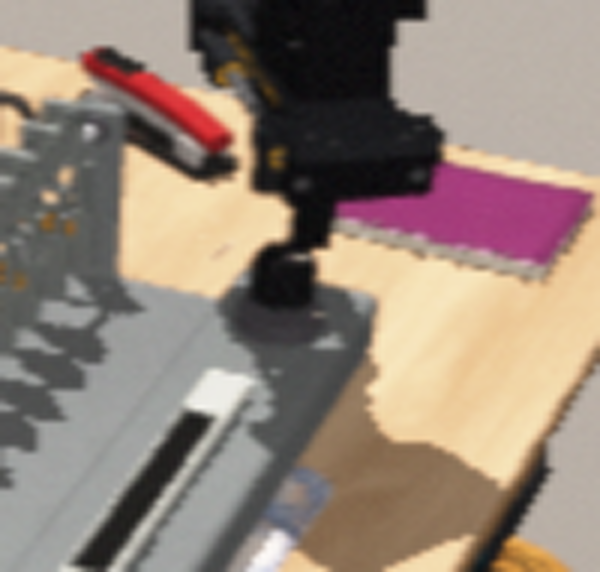

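Request:
arm_command([
  {"dx":-0.3,"dy":0.1,"dz":1.5,"twist":0,"claw":0.6},
  {"dx":-0.3,"dy":0.1,"dz":3,"twist":0,"claw":0.6},
  {"dx":-0.3,"dy":0.1,"dz":4.5,"twist":0,"claw":0.6},
  {"dx":-0.3,"dy":0.1,"dz":5.0,"twist":0,"claw":0.6},
  {"dx":-0.3,"dy":0.1,"dz":5.0,"twist":0,"claw":0.6},
])

```text
time_s: 27.78
position: [0.4738, -0.1315, 0.0713]
tcp_rot: [[0.632, -0.774, 0.037], [-0.774, -0.633, -0.017], [0.037, -0.018, -0.999]]
force: [0.3, 0.1, -0.4]
opening: 0.595
```

```bash
python3 -c "
from h import *
tgt([-.125,-.195,.07],-54)"
```

```text
t 27.78 pos [ 0.4738 -0.1315  0.0713] F [ 0.3  0.1 -0.4] op 0.595 -> W [ 0.473  -0.1316  0.07  ] d [-0.05  0.07  0.12] twist -0.07984269199909022
```

Request:
arm_command([
  {"dx":0,"dy":0.05,"dz":0.1,"twist":0,"claw":0.2},
  {"dx":0,"dy":0.05,"dz":0.1,"twist":0,"claw":0.2},
  {"dx":0,"dy":0.05,"dz":0.1,"twist":0,"claw":0.2},
  {"dx":0,"dy":0.05,"dz":0.1,"twist":0,"claw":0.2},
  {"dx":0,"dy":0.05,"dz":0.1,"twist":0,"claw":0.2},
])

```text
time_s: 28.2
position: [0.4726, -0.1307, 0.0707]
tcp_rot: [[0.632, -0.775, 0.036], [-0.775, -0.632, -0.015], [0.034, -0.018, -0.999]]
force: [-1.1, 4.5, 3.5]
opening: 0.383
```

Request:
arm_command([
  {"dx":0,"dy":0,"dz":0.3,"twist":0,"claw":0.2},
  {"dx":0,"dy":0,"dz":0.6,"twist":0,"claw":0.2},
  {"dx":0,"dy":0,"dz":0.7,"twist":0,"claw":0.2},
  {"dx":0,"dy":0,"dz":0.75,"twist":0,"claw":0.2},
])

```text
time_s: 28.53
position: [0.4728, -0.1307, 0.0639]
tcp_rot: [[0.631, -0.775, 0.035], [-0.775, -0.632, -0.015], [0.034, -0.018, -0.999]]
force: [-2.4, 3.5, 16.2]
opening: 0.38
```

Request:
arm_command([
  {"dx":0,"dy":0,"dz":0.05,"twist":6,"claw":0.2},
  {"dx":0,"dy":0,"dz":0.05,"twist":12,"claw":0.2},
  {"dx":0,"dy":0,"dz":0.05,"twist":18,"claw":0.2},
  {"dx":0,"dy":0,"dz":0.05,"twist":24,"claw":0.2},
  {"dx":0,"dy":0,"dz":0.05,"twist":30,"claw":0.2},
  {"dx":0,"dy":0,"dz":0.05,"twist":36,"claw":0.2},
  {"dx":0,"dy":0,"dz":0.05,"twist":42,"claw":0.2},
  {"dx":0,"dy":0,"dz":0.05,"twist":48,"claw":0.2},
])

```text
time_s: 29.2
position: [0.4725, -0.1305, 0.0638]
tcp_rot: [[-0.157, -0.987, 0.035], [-0.988, 0.156, -0.015], [0.01, -0.037, -0.999]]
force: [-1.3, 2.3, 8.3]
opening: 0.382
```

```bash
python3 look.py 27; python3 -c "
from h import *
tgt([-.125,-.195,.063],-54)
im=cv2.imread('pics/scene27.png')
cv2.imwrite('pics/c27.png',cv2.resize(im[150:290,290:430],None,fx=5,fy=4.2,interpolation=cv2.INTER_CUBIC))"
```

```text
t 29.3 pos [ 0.4725 -0.1305  0.0638] F [-1.5  2.6  8.4] op 0.378 -> W [ 0.473  -0.1316  0.063 ] d [ 0.1  -0.06  0.09] twist -48.150364838205235
```

View pics/c27.png

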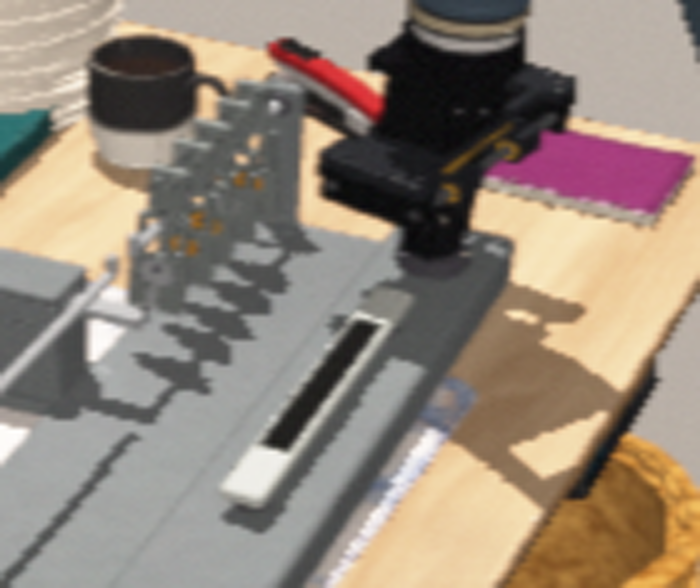

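View pics/l27.png

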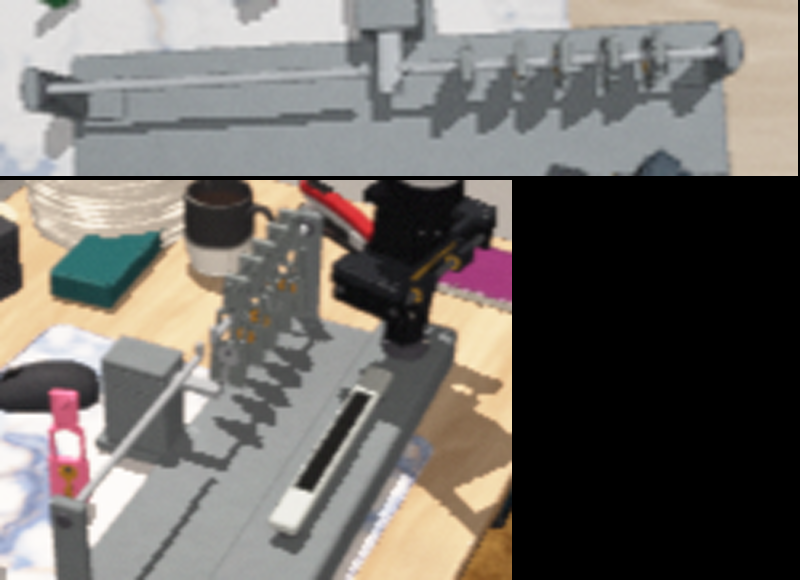

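Request:
arm_command([
  {"dx":0,"dy":0,"dz":0,"twist":-7,"claw":0.2},
  {"dx":0,"dy":0,"dz":0,"twist":-14,"claw":0.2},
  {"dx":0,"dy":0,"dz":0,"twist":-21,"claw":0.2},
  {"dx":0,"dy":0,"dz":0,"twist":-28,"claw":0.2},
  {"dx":0,"dy":0,"dz":0,"twist":-35,"claw":0.2},
  {"dx":0,"dy":0,"dz":0,"twist":-42,"claw":0.2},
  {"dx":0,"dy":0,"dz":0,"twist":-46,"claw":0.2},
  {"dx":0,"dy":0,"dz":0,"twist":-46,"claw":0.2},
])

```text
time_s: 29.97
position: [0.4724, -0.1304, 0.0642]
tcp_rot: [[0.606, -0.795, 0.035], [-0.795, -0.607, -0.015], [0.033, -0.018, -0.999]]
force: [-0.7, 3.0, 7.2]
opening: 0.379
```

Request:
arm_command([
  {"dx":0,"dy":0,"dz":-0.3,"twist":0,"claw":0.2},
  {"dx":0,"dy":0,"dz":-0.7,"twist":0,"claw":0.2},
  {"dx":0,"dy":0,"dz":-0.7,"twist":0,"claw":0.6},
  {"dx":0,"dy":0,"dz":-0.7,"twist":0,"claw":0.6},
  {"dx":0,"dy":0,"dz":-0.7,"twist":0,"claw":0.6},
  {"dx":0,"dy":0,"dz":-0.7,"twist":0,"claw":0.6},
])

```text
time_s: 30.47
position: [0.4724, -0.1306, 0.0711]
tcp_rot: [[0.606, -0.795, 0.035], [-0.795, -0.607, -0.016], [0.034, -0.019, -0.999]]
force: [-0.3, 0.4, 0.0]
opening: 0.567
```

Request:
arm_command([
  {"dx":0,"dy":0,"dz":-3,"twist":0,"claw":0.6},
  {"dx":0,"dy":0,"dz":-6,"twist":0,"claw":0.6},
  {"dx":0,"dy":0,"dz":-9,"twist":0,"claw":0.6},
  {"dx":0,"dy":0,"dz":-12,"twist":0,"claw":0.6},
  {"dx":0,"dy":0,"dz":-15,"twist":0,"claw":0.6},
  {"dx":0,"dy":0,"dz":-15,"twist":0,"claw":0.6},
  {"dx":0,"dy":0,"dz":-15,"twist":0,"claw":0.6},
])

```text
time_s: 31.05
position: [0.4682, -0.1289, 0.2227]
tcp_rot: [[0.606, -0.795, 0.04], [-0.795, -0.607, -0.018], [0.039, -0.02, -0.999]]
force: [-0.5, -0.4, 0.3]
opening: 0.598
```

```bash
python3 look.py 28; python3 -c "
from h import *
tgt([-.125,-.195,.063],-54)
im=cv2.imread('pics/scene28.png')
cv2.imwrite('pics/c28.png',cv2.resize(im[150:290,290:430],None,fx=5,fy=4.2,interpolation=cv2.INTER_CUBIC))
print(((proj(s2w([[-.125,-.195,.096],[-.125,-.195,.089]],Q),'scene')-[290,150])*[5,4.2]))"
```

```text
t 31.15 pos [ 0.4664 -0.1279  0.2202] F [-0.9 -0.4  0.1] op 0.598 -> W [ 0.473  -0.1316  0.063 ] d [ 0.18 -0.02 15.74] twist -1.9868611000371743
[[436.56906226 203.24650943]
 [435.75293829 211.07083847]]
```

View pics/c28.png

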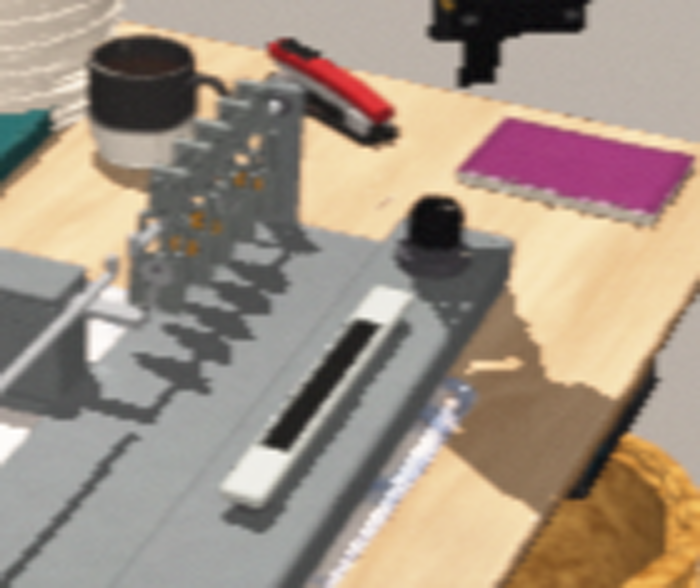

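View pics/l28.png

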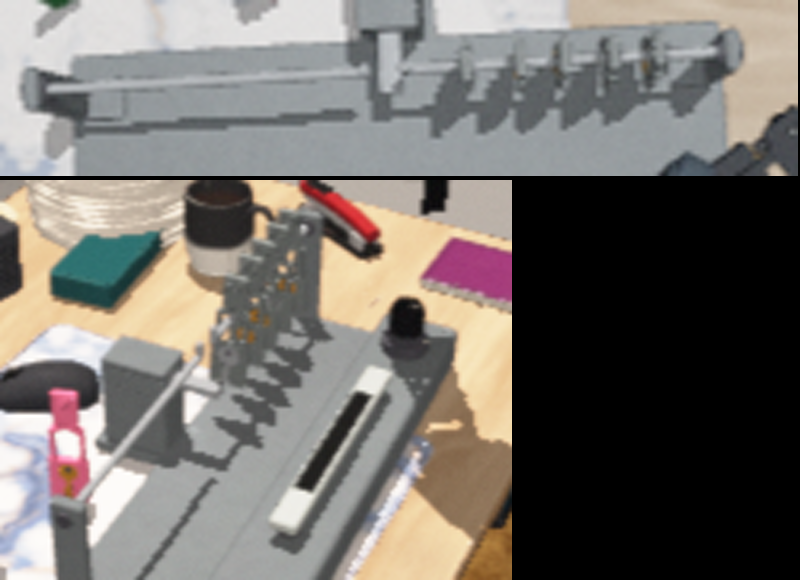

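```bash
python3 -c "
from h import *
a,b=[cv2.imread(f'pics/scene{k}.png') for k in('3','28')]
c=np.hstack([x[185:225,360:400] for x in(a,b)])
cv2.imwrite('pics/k.png',cv2.resize(c,None,fx=8,fy=8,interpolation=cv2.INTER_CUBIC))
"
```

Request:
arm_command([
  {"dx":-4,"dy":-4,"dz":-3,"twist":0,"claw":0.6},
  {"dx":-4,"dy":-8,"dz":-6,"twist":0,"claw":0.6},
  {"dx":-4,"dy":-12,"dz":-6,"twist":0,"claw":0.6},
  {"dx":-4,"dy":-14,"dz":-6,"twist":0,"claw":0.6},
  {"dx":-4,"dy":-14,"dz":-6,"twist":0,"claw":0.6},
  {"dx":-4,"dy":-14,"dz":-6,"twist":0,"claw":0.6},
])

```text
time_s: 31.65
position: [0.5518, -0.0089, 0.2795]
tcp_rot: [[0.609, -0.793, 0.031], [-0.793, -0.609, -0.015], [0.031, -0.016, -0.999]]
force: [-1.4, -0.3, -0.4]
opening: 0.6
```

```bash
python3 look.py 29; python3 -c "
from h import *
a,b=[cv2.imread(f'pics/top{k}.png') for k in('0','29')]
c=np.hstack([x[180:275,300:375] for x in(a,b)])
cv2.imwrite('pics/k29.png',cv2.resize(c,None,fx=5,fy=5,interpolation=cv2.INTER_CUBIC))
"
```

```text
(no output)
```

View pics/k29.png

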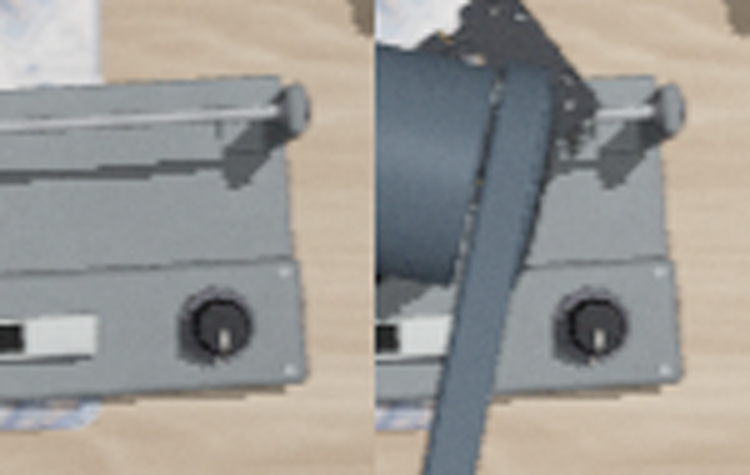

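View pics/k.png

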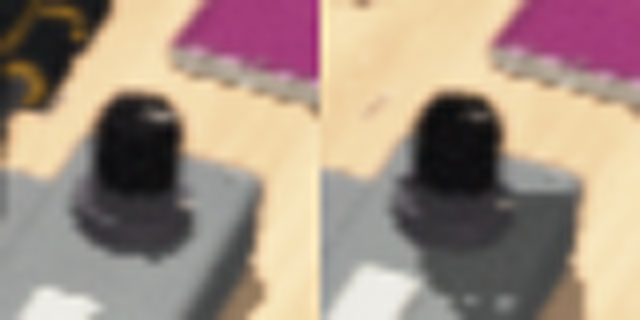

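```bash
python3 -c "
from rig import bot
s=bot.read_state();print(s['position'],s['force'],s['time_s']);print(bot.hand_in())"
```

```text
[ 0.54965616 -0.01030311  0.27908437] [ 0.35500582  0.1990431  -0.21975535] 31.75
the job is handed in; nothing more can be done
None
```

I did the whole job and handed it in at about 32 s; the hand-in reports no verdict, so the result is not confirmed beyond my own checks.

- **Release bar:** I pressed it at its middle until it latched, and the pictures showed the bolt drawn back.
- **Carriers:** There were five grey carriers in this run. I brought all of them over the stops onto the right rail, spaced about 32 mm apart. The pink and green look-alikes were left alone.
- **Knocked carrier:** Partway through, the leftmost carrier had been knocked aside and hung skewed. I measured its position again before gripping it, and it straightened in the grip.
- **Reset knob:** I pressed it and turned it 48° clockwise. The bar sprang up and the bolt shut. I then turned the knob back, let it rise and let go.

**Last checks:**
- The pictures show the left rail empty and all five carriers hanging on the right rail.
- The bar is up and the bolt is shut.
- The knob's height and pointer match the first pictures.
- The mug, notebook, mouse and stapler were never touched, and look in place in the last views I had of each.
- The gripper was clear of everything, with no force on the wrist beyond noise.

**Off plan:** The wrist force rose to 42 N when one carrier was set down on the rail and 31 N for the next; I set the last two down more gently. The tool also tilted slowly to about 2°, which I allowed for.

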